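# Lay out a repair bench beside the board holder

### The arm

A 6-joint arm with a two-finger parallel gripper is mounted at the origin on the work surface. World frame = base frame: x ahead of the robot, y to its left, z up, the work surface at z = 0. Lengths are in m, angles in rad, forces in N, time in s.
With the tool pointing down it reaches from about 0.275 to 0.85 m from the base axis. Payload 19 kg.
Tool frame: the origin (TCP) lies between the finger pads; the fingertips stand 25 mm ahead of it and the grasp point (between the pads) lies 6 mm ahead of it (r.tip_extent is the distance from the TCP to the fingertips, in m); z points along the fingers, x is the direction in which the jaws open and shut, and the axes are right-handed (so a half turn about z gives the same grasp; the last joint's range is limited). The gripper opens to 85 mm and grips with 20 to 120 N. Pads are 22 mm wide; open, the fingers measure 114 mm over their backs; the gripper's body (76 mm by 85 mm) begins 54 mm behind the grasp point. The pads swing forward as they close: fully open they stand 13 mm farther back than shut.
Start: joints at [-1.43, 0.15, 1.437, -0, 1.554, -0.134], TCP at [0.156, -0.553, 0.22] pointing down, gripper open.
Joint ranges: [-2.8, 2.8], [-0.68, 2.1], [0.12, 2.68], [-1.39, 4.53], [0.16, 2.79], [-2.81, 2.81]. Speed limits (rad/s): [1.89, 1.89, 2.22, 3.01, 3.01, 3.01].

### API

Orientations are given as a rotation vector (axis times angle).
In Python, from station import r, cams, workorder gives the robot as it stands. The module is installed in compiled form; this text tells all that it offers.
- The arm moves only by the tool servo_tool, never from a script. Its argument "motion" is a list of rows, each a list of 3 entries, a list of its own where there are three numbers: the shift along the tool's x, y, z in units of 40 mm (1.0 is 40 mm), then the turn, a rotation vector about the tool's x, y, z in degrees, then the closure, from 0 (fully open) to 1 (shut). In form: [[[x, y, z], [ax, ay, az], gripper], ...]. A call has 1 to 10 rows; each row shifts and turns the commanded pose from where the row before left it, along the tool's axes as they then stand; what a row does not reach is not made up. A row lasts 1/10 s, in which the tool goes at most 50 mm and 8.59 degrees, less where a joint would pass 70% of its speed; a pose out of reach is approached as far as the arm can. A call is refused whole if a number of a shift passes 1 or a number of a turn 8.59, either way. A call with a gripper value outside its range is refused whole. The fingers move at their own pace and stop on an object; "squeeze" is the grip in N (left out, the last holds). Time passes only in rows, so rows that do not move let the fingers close. It gives the time, the measured TCP pose, the force and the opening at its end, in the units of the state.
- r.read_state(): the state, without advancing time (a new reading comes with each control period).
- cams.snapshot(name): name is "scene" or "top" or "wrist"; returns a dict with "pixels" (480x640x3 uint8, red, green, blue), "depth" (480x640 float32, m along the optical axis (not along the pixel's ray), 0 where there is no reading), "fx", "fy", "cx", "cy" (pixels), "world_to_cam" (4x4, takes a point from world to camera coordinates). Camera axes: x right, y up, looking along -z (the intrinsics and any distortion apply to the point x, -y, -z); pixel columns grow to the right and rows downward; lengths in m; the calibration is good to about 2 mm. A picture is of the moment at which its call begins.
- workorder.job_done(): hands the job in, once; it reports no verdict.
The state is a dict: "time": time; "joints": joint angles; "joint_velocities": joint speeds; "joint_torque": joint torques, N m; "tcp_pos": TCP position; "ee_rot": TCP orientation; "force": force on the tool from outside, world axes, zero at the start; "torque": the same for the moment, N m; "finger_gap": opening from 0.0 (shut) to 1.0 (fully open).
Only numpy, scipy, OpenCV 4.12 (cv2) and the standard library are available. Lean on these libraries where they do the work, as an engineer would, in place of code of your own. Each camera call takes 0.05 s, during which the arm holds its last target.

### The job

Set up the bench for the next circuit board. Lay the black bit case flat behind the board holder (on the side away from the robot), square to it and centred on it, long side facing it, with a gap of about 3 cm between them, and stand the amber jar on the middle of the case. Stand the large handled cup on the mat midway between the board holder and the round tip-cleaner tin, in line with them, then nest the small handled cup in it with the two handles fanned about a quarter turn apart; leave everything upright and do not disturb the screwdriver or the clear bottle.

Things in the scene. Friction and masses are not known exactly. Their poses are not given: they have to be found in the camera images.
- holder: Board holder, fixed to the bench: a low dark steel base with two aluminium side rails gripping a green circuit board. 70 mm along its x, 80 mm along its y, 22 mm high. Origin: centre of its underside, on the bench. Its +x axis points away from the robot (turned by up to 0.25 rad): 'behind' is its +x side. Its own y axis runs roughly left (+y) to right.
- pot: Soldering-tip cleaner: round open steel tin with brass wool inside, 50 mm in diameter, 28 mm high, fixed. Origin: centre of its underside. It stands about 180 mm from the holder's centre, beside the holder along its y axis, either to the left or to the right.
- block: Square wooden block, 48 x 48 x 18 mm, with five pointed steel soldering tips standing in it (32 mm high in all), fixed, on the opposite side of the holder from the tin. Not used. Origin: centre of its underside.
- case: Loose closed black bit case, a flat rectangular box with a dark grey panel on its lid and a small steel catch on its -x side: 46 mm along its x, 66 mm along its y, 22 mm high, 0.15 kg, flat top. Origin: centre of its underside; z up.
- jar: Loose small amber jar with an aluminium lid: 42 mm in diameter over the lid (40 mm below it), 36 mm high, about 0.09 kg; lid from 23 to 36 mm above its underside. Origin: centre of its underside.
- cup_large: Loose low wide steel cup with a straight handle: outside diameter 72 mm, inside diameter 66 mm (4 mm less at the bottom), 34 mm high, floor 3 mm thick, about 0.11 kg. The handle is a level bar along its +x, 10 mm wide and 8 mm thick, centred 29 mm above the underside, reaching from the wall to 89 mm from the cup's axis. Origin: centre of the cup's underside.
- cup_small: Loose narrow tall steel cup with a straight handle: outside diameter 50 mm, 44 mm high, about 0.07 kg. The handle is a level bar along its +x, 10 mm wide and 8 mm thick, centred 39 mm above the underside, reaching from the wall to 78 mm from the cup's axis. Origin: centre of the cup's underside. When nested, its underside stands on the large cup's 3 mm floor with about 6 mm of play all round.
- driver: Bystander: loose screwdriver, black handle 16 mm thick and steel shaft, 160 mm long along its x, lying at the far side of the mat. Origin: at its middle, on the bench. Leave it alone.
- bottle: Bystander: loose clear plastic bottle with a white cap, 42 mm in diameter, 95 mm tall, standing at the far side of the mat. Origin: centre of its underside. Leave it alone.
There are look-alikes about, which are no part of the job. Leave any pink or purple look-alike of the case alone.

How it is judged:
At the end, for the whole second after the job is handed in: Case behind holder, gap 15-47 mm, sideways 15 mm, square 0.2 rad; jar on case within 12 mm of its middle; large cup within 105 mm of holder and tin centres, 18 mm of holder's y line; small cup on its floor, handles 0.65 rad+ from in line; all upright, at rest; driver, bottle moved under 30 mm (x of case in the frame of holder between 0.073 and 0.105 m and y of case in the frame of holder between -0.015 and 0.015 m and angle between the y axis of case and the y axis of holder, either way round below 0.2 rad and height (world z) of case between -0.003 and 0.004 m and horizontal distance between jar and case below 0.012 m and z of jar in the frame of case between 0.019 and 0.026 m and horizontal distance between cup_large and holder below 0.105 m and horizontal distance between cup_large and pot below 0.105 m and x of cup_large in the frame of holder between -0.018 and 0.018 m and height (world z) of cup_large between -0.003 and 0.004 m and horizontal distance between cup_small and cup_large below 0.012 m and z of cup_small in the frame of cup_large between 0.0005 and 0.007 m and angle between the x axis of cup_small and the x axis of cup_large, either way round above 0.65 rad and angle between each of case, jar, cup_large, cup_small's own z axis and vertical below 0.12 rad and linear speed of each of case, jar, cup_large, cup_small below 0.02 m/s); the robot touches nothing.
It fails at once if the screwdriver is disturbed (moved more than 30 mm) (distance of driver from where it was at the start of the episode above 0.03 m).
It fails at once if the bottle is disturbed (moved more than 30 mm) (distance of bottle from where it was at the start of the episode above 0.03 m).
It also fails if it takes over 118 s, if anything falls off the work surface, if the arm or the gripper's body presses on something with over 40 N, if the wrist force passes 120 N, or if a joint passes its speed limit or range.

## Working session

There is one attempt and no reset: what is moved stays moved. The work goes in short steps, Python scripts to look and compute and a tool call to move; the robot and the scene stay as the last step left them, time stands still between calls to the robot, and variables do not carry over. Pictures are saved under pics/ and viewed, and the job is handed in when it is done.

Besides the shell and the picture viewer there is one more tool, called by a JSON object that holds its "op" and its "data", one argument or row to a line. servo_tool: Moves the arm, as the interface text tells. Its arguments: {"type":"object","properties":{"motion":{"type":"array"},"squeeze":{"type":"number"}},"required":["motion"]}

```bash
mkdir -p pics; ls
python3 - <<'E'
from station import r,cams
import cv2,numpy as np,pickle
s=r.read_state()
for k,v in s.items(): print(k,np.round(v,3))
for n in("scene","top","wrist"):
    d=cams.snapshot(n); cv2.imwrite(f'pics/{n}0.png',d['pixels'][:,:,::-1]); pickle.dump(d,open(f'{n}0.pkl','wb'))
    print(n,d['fx'],d['fy'],d['cx'],d['cy'],[k for k in d]); print(np.round(d['world_to_cam'],3))
E
```

```text
pics
time 0.0
joints [-1.43   0.151  1.438  0.     1.554 -0.134]
joint_velocities [-0.002  0.    -0.001 -0.002  0.001 -0.   ]
joint_torque [ 5.0000e-03 -7.1303e+01 -5.7086e+01  0.0000e+00  9.0000e-03 -0.0000e+00]
tcp_pos [ 0.156 -0.553  0.22 ]
ee_rot [-2.504e+00  1.896e+00  1.000e-03]
force [-0.295 -0.494 -0.232]
torque [ 0.016 -0.035 -0.053]
finger_gap 0.996
scene 601.8667784607379 601.8667784607379 312.54869268545326 242.26188483272142 ['pixels', 'depth', 'fx', 'fy', 'cx', 'cy', 'world_to_cam']
[[-0.559  0.829 -0.022  0.256]
 [-0.532 -0.338  0.777  0.251]
 [ 0.636  0.446  0.629 -1.62 ]
 [ 0.     0.     0.     1.   ]]
top 510.7623647216489 510.7623647216489 321.959777998814 240.28504695759298 ['pixels', 'depth', 'fx', 'fy', 'cx', 'cy', 'world_to_cam']
[[-1.300e-02 -1.000e+00 -1.000e-03  7.100e-02]
 [ 9.890e-01 -1.300e-02  1.480e-01 -5.480e-01]
 [-1.480e-01  1.000e-03  9.890e-01 -1.156e+00]
 [ 0.000e+00  0.000e+00  0.000e+00  1.000e+00]]
wrist 431.59889836219736 431.59889836219736 319.59826969773127 241.35242165636566 ['pixels', 'depth', 'fx', 'fy', 'cx', 'cy', 'world_to_cam']
[[ 0.273 -0.962 -0.001 -0.575]
 [ 0.927  0.263 -0.268  0.036]
 [ 0.258  0.072  0.964 -0.379]
 [ 0.     0.     0.     1.   ]]
```

View pics/top0.png

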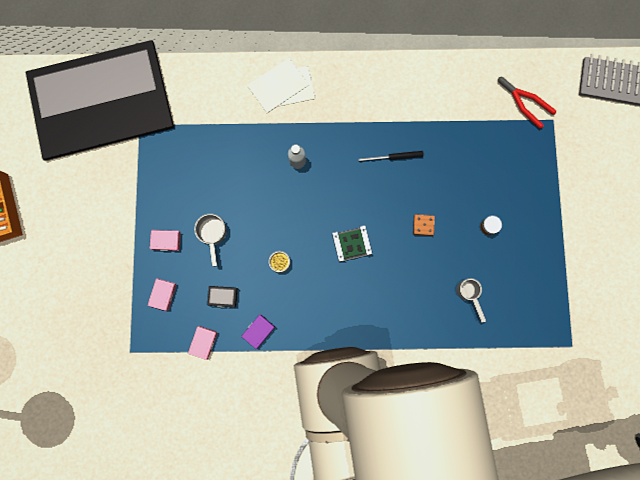

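View pics/scene0.png

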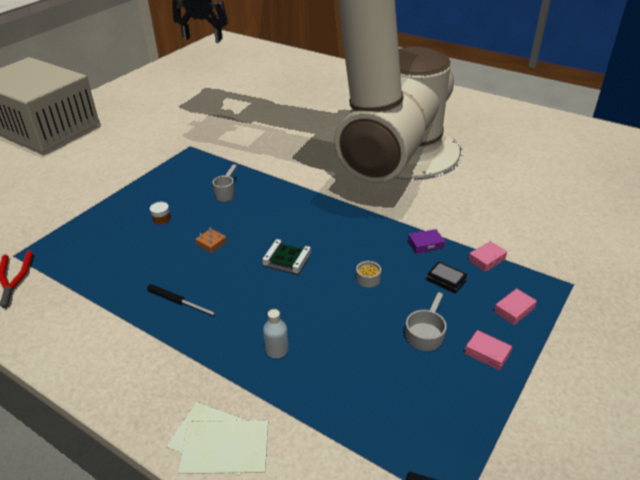

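View pics/wrist0.png

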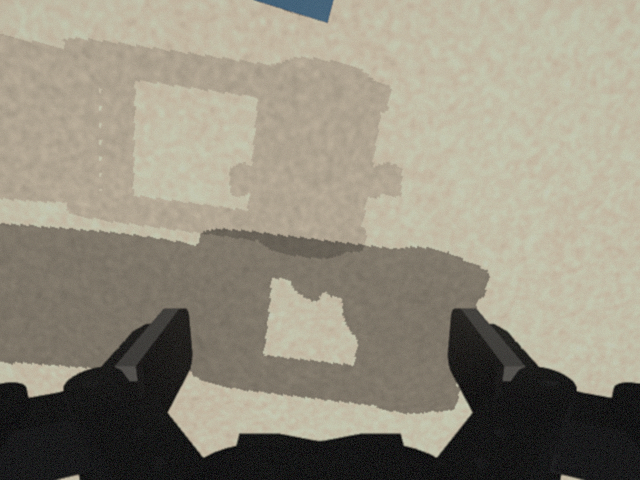

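Top view: black case at (222,297), with look-alikes pink at (165,240), (162,295) and (203,343) and purple at (259,331). Jar at (492,225), the only amber one; large cup at (210,230), small cup at (470,289). Holder at (352,244), tin at (279,262) on the left. Next, close crops.

```bash
cat > h.py <<'E'
import numpy as np,pickle,cv2
def load(n): return pickle.load(open(n+'.pkl','rb'))
def ray(d,u,v):
    W=d['world_to_cam'];R=W[:3,:3];t=W[:3,3]
    c=-R.T@t; dr=R.T@np.array([(u-d['cx'])/d['fx'],-(v-d['cy'])/d['fy'],-1]); return c,dr
def atz(d,u,v,z):
    c,dr=ray(d,u,v); return c+dr*(z-c[2])/dr[2]
def dep(d,u,v):
    c,dr=ray(d,u,v); return c+dr*d['depth'][int(round(v)),int(round(u))]
def tri(obs):
    A=np.zeros((3,3));b=np.zeros(3)
    for d,u,v in obs:
        c,dr=ray(d,u,v);dr=dr/np.linalg.norm(dr);P=np.eye(3)-np.outer(dr,dr);A+=P;b+=P@c
    x=np.linalg.solve(A,b); return x
def proj(d,p):
    q=d['world_to_cam']@np.r_[p,1]; return d['cx']+d['fx']*q[0]/-q[2], d['cy']-d['fy']*q[1]/-q[2]
def crop(d,u0,v0,w,h,k,name):
    im=d['pixels'][v0:v0+h,u0:u0+w,::-1]; im=cv2.resize(im,None,fx=k,fy=k,interpolation=cv2.INTER_CUBIC)
    for i in range(0,w,10):
        cv2.putText(im,str(u0+i),(i*k,8),0,.3,(255,255,255),1); cv2.line(im,(i*k,10),(i*k,16),(255,255,255),1)
    for i in range(0,h,10):
        cv2.putText(im,str(v0+i),(0,i*k+4),0,.3,(255,255,255),1)
    cv2.imwrite(f'pics/{name}.png',im)
def snap(n,name):
    from station import cams
    d=cams.snapshot(n);pickle.dump(d,open(name+'.pkl','wb'));cv2.imwrite(f'pics/{name}.png',d['pixels'][:,:,::-1]);return d
E
python3 - <<'E'
from h import *
t=load('top0');s=load('scene0')
crop(t,140,200,150,112,5,'tc1'); crop(t,320,195,190,140,4,'tc2')
crop(s,350,220,200,140,4,'sc1'); crop(s,140,160,180,130,4,'sc2')
E
```

```text
(no output)
```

View pics/tc1.png

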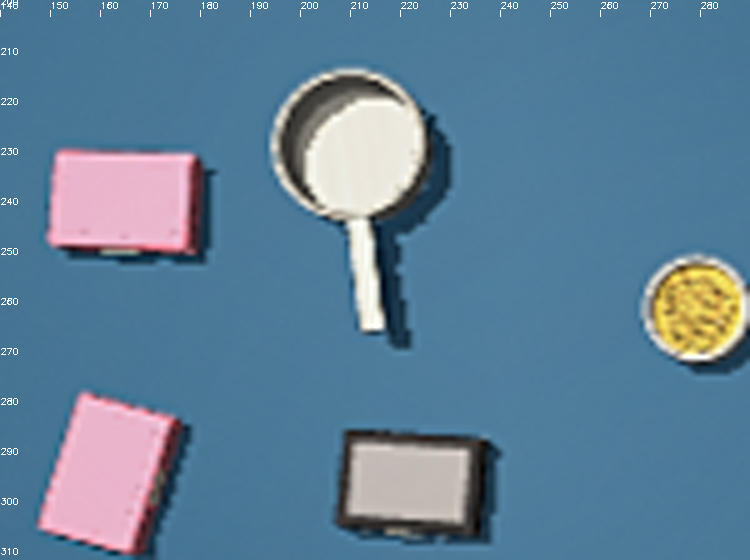

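View pics/tc2.png

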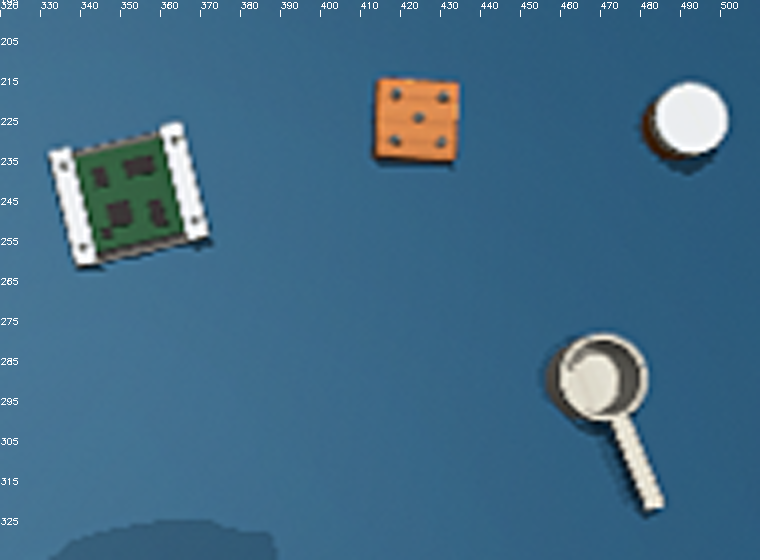

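View pics/sc1.png

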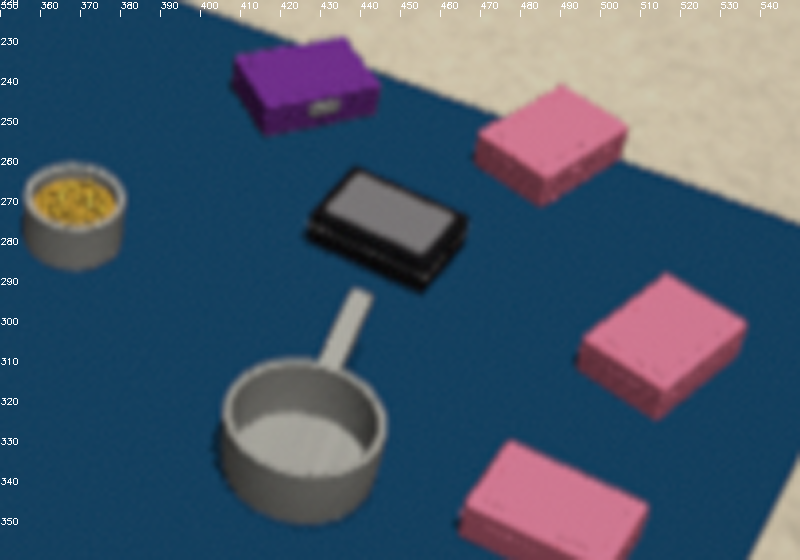

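View pics/sc2.png

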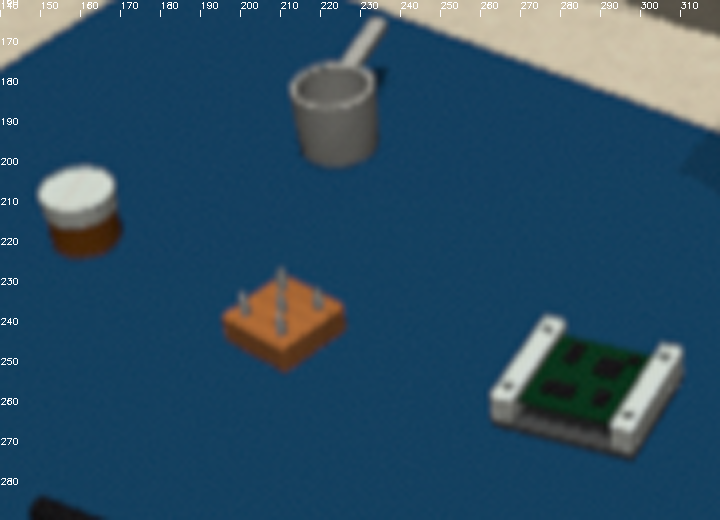

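```bash
cat > m0.py <<'E'
from h import *
t=load('top0');s=load('scene0')
T=lambda x,y,a,b,k:((x+.5)/k-.5+a,(y+.5)/k-.5+b)
t1=lambda x,y:T(x,y,140,200,5);t2=lambda x,y:T(x,y,320,195,4);s1=lambda x,y:T(x,y,350,220,4);s2=lambda x,y:T(x,y,140,160,4)
def both(n,a,b): print(n,'tri',np.round(tri([(t,*a),(s,*b)]),4))
def z(n,a,h): p=atz(t,*a,h);print(n,'top@z',np.round(p,4));return p
A=z('h+x+y',t2(50,152),.022);both('',t2(50,152),s2(632,435))
B=z('h-x+y',t2(79,266),.022);both('',t2(79,266),s2(683,347))
C=z('h+x-y',t2(183,122),.022);both('',t2(183,122),s2(491,400))
D=z('h-x-y',t2(210,238),.022);both('',t2(210,238),s2(545,315))
H=(A+B+C+D)/4;print('H',H, 'yaw',np.arctan2(*( (A+C-B-D)[[1,0]])),np.arctan2(-(A+B-C-D)[0],(A+B-C-D)[1]))
z('tin',t1(698,308),.028);both('',t1(698,308),s1(75,197))
z('cupL',t1(350,145),.034);both('',t1(350,145),s1(304,419)); 
z('cupLhandleEnd',t1(372,328),.033);both('',t1(372,328),s1(362,292))
z('cupS',t2(603,378),.044);both('',t2(603,378),s2(332,86)); z('handleEnd',t2(654,507),.043);both('',t2(654,507),s2(375,20))
z('jar',t2(690,119),.036);both('',t2(690,119),s2(77,190))
z('case panel',t1(408,483),.022);both('',t1(408,483),s1(390,212))
P=[z('c',t1(*q),.022) for q in [(350,443),(473,450),(465,525),(343,515)]]
print('case long yaw',np.arctan2(*(P[0]-P[1]+P[3]-P[2])[[1,0]])-np.pi/2)
z('block',t2(416,120),.018);z('bottle cap',(296,149),.095);both('b',(296,149),(274,314))
z('drv',(359,160),.005);z('drv',(423,155),.008)
z('pink1',(165,240),.02);z('pink2',(162,294),.02);z('pink3',(203,343),.02);z('purple',(259,331),.02)
E
python3 m0.py
```

```text
h+x+y top@z [0.5697 0.0393 0.022 ]
 tri [0.5705 0.0395 0.016 ]
h-x+y top@z [0.5012 0.0232 0.022 ]
 tri [0.5011 0.0237 0.0191]
h+x-y top@z [ 0.5868 -0.0405  0.022 ]
 tri [ 0.5872 -0.0399  0.0152]
h-x-y top@z [ 0.5168 -0.0547  0.022 ]
 tri [ 0.5173 -0.055   0.0179]
H [ 0.54363579 -0.00816526  0.022     ] yaw 0.21540963298641758 0.20518504846248148
tin top@z [0.5022 0.1651 0.028 ]
 tri [0.5023 0.1659 0.024 ]
cupL top@z [0.5811 0.3291 0.034 ]
 tri [0.582  0.3305 0.0286]
cupLhandleEnd top@z [0.4942 0.3173 0.033 ]
 tri [0.4943 0.3181 0.0304]
cupS top@z [ 0.4301 -0.2765  0.044 ]
 tri [ 0.4303 -0.2777  0.0397]
handleEnd top@z [ 0.3565 -0.3018  0.043 ]
 tri [ 0.357  -0.3041  0.0387]
jar top@z [ 0.5823 -0.3386  0.036 ]
 tri [ 0.5829 -0.3399  0.0319]
case panel top@z [0.4222 0.3015 0.022 ]
 tri [0.4223 0.3019 0.0191]
c top@z [0.4412 0.329  0.022 ]
c top@z [0.4372 0.2712 0.022 ]
c top@z [0.4023 0.2745 0.022 ]
c top@z [0.4077 0.3316 0.022 ]
case long yaw -0.08146519767274207
block top@z [ 0.587  -0.1805  0.018 ]
bottle cap top@z [0.7534 0.1207 0.095 ]
b tri [0.7548 0.1221 0.0888]
drv top@z [ 0.7535 -0.0303  0.005 ]
drv top@z [ 0.7633 -0.1884  0.008 ]
pink1 top@z [0.5574 0.4381 0.02  ]
pink2 top@z [0.4292 0.441  0.02  ]
pink3 top@z [0.315  0.3422 0.02  ]
purple top@z [0.3407 0.2127 0.02  ]
```

```bash
cat > plan.py <<'E'
import numpy as np,sys,json
from scipy.spatial.transform import Rotation as Ro
from station import r
# usage: plan.py x y z yawdeg|k rows  [more groups] ; straight world line with yaw spread
s=r.read_state();p=np.array(s['tcp_pos']);R=Ro.from_rotvec(s['ee_rot'])
X=R.as_matrix()[:,0];yaw=np.degrees(np.arctan2(X[1],X[0]))
print('now',np.round(p,4),'yaw',round(yaw,1),'z',np.round(R.as_matrix()[:,2],3),'gap',round(float(s['finger_gap']),3),'t',s['time'],'tip',r.tip_extent,'q',np.round(s['joints'],2))
a=sys.argv[1:]
for i in range(0,len(a),5):
    t=np.array([float(v) for v in a[i:i+3]]);ty=yaw if a[i+3]=='k' else float(a[i+3]);n=int(a[i+4])
    dy=(ty-yaw+180)%360-180; rows=[]
    for j in range(n):
        c=np.radians(yaw+dy*j/n);M=np.array([[np.cos(c),np.sin(c),0],[np.sin(c),-np.cos(c),0],[0,0,-1]])
        rows.append(list(np.round(M.T@((t-p)/n)/.04,3))+[round(-dy/n,2)])
    print('dist',round(np.linalg.norm(t-p),3),'dyaw',round(dy,1))
    for q in rows: print([float(v) for v in q])
    p=t;yaw=yaw+dy
E
python3 plan.py .48 -.2 .22 -94.5 14 .422 .3015 .15 -94.5 15
```

```text
now [ 0.156  -0.5532  0.2197] yaw -74.3 z [-0.     0.001 -1.   ] gap 0.999 t 0.15 tip 0.025 q [-1.43  0.15  1.44 -0.    1.55 -0.13]
dist 0.479 dyaw -20.2
[-0.45, -0.728, -0.0, 1.45]
[-0.468, -0.716, -0.0, 1.45]
[-0.486, -0.704, -0.0, 1.45]
[-0.504, -0.692, -0.0, 1.45]
[-0.521, -0.679, -0.0, 1.45]
[-0.538, -0.666, -0.0, 1.45]
[-0.555, -0.652, -0.0, 1.45]
[-0.571, -0.638, -0.0, 1.45]
[-0.587, -0.623, -0.0, 1.45]
[-0.602, -0.608, -0.0, 1.45]
[-0.618, -0.593, -0.0, 1.45]
[-0.632, -0.577, -0.0, 1.45]
[-0.647, -0.561, -0.0, 1.45]
[-0.661, -0.544, -0.0, 1.45]
dist 0.51 dyaw 0.0
[-0.826, 0.162, 0.117, -0.0]
[-0.826, 0.162, 0.117, -0.0]
[-0.826, 0.162, 0.117, -0.0]
[-0.826, 0.162, 0.117, -0.0]
[-0.826, 0.162, 0.117, -0.0]
[-0.826, 0.162, 0.117, -0.0]
[-0.826, 0.162, 0.117, -0.0]
[-0.826, 0.162, 0.117, -0.0]
[-0.826, 0.162, 0.117, -0.0]
[-0.826, 0.162, 0.117, -0.0]
[-0.826, 0.162, 0.117, -0.0]
[-0.826, 0.162, 0.117, -0.0]
[-0.826, 0.162, 0.117, -0.0]
[-0.826, 0.162, 0.117, -0.0]
[-0.826, 0.162, 0.117, -0.0]
```

{"op": "servo_tool", "data": {
  "motion": [
    [[-0.45,-0.73,0],[0,0,2],0],
    [[-0.5,-0.7,0],[0,0,2],0],
    [[-0.5,-0.7,0],[0,0,2],0],
    [[-0.5,-0.7,0],[0,0,2],0],
    [[-0.55,-0.65,0],[0,0,2],0],
    [[-0.55,-0.65,0],[0,0,2],0],
    [[-0.6,-0.65,0],[0,0,2],0],
    [[-0.6,-0.6,0],[0,0,2],0],
    [[-0.7,-0.55,0],[0,0,2],0],
    [[-0.7,-0.5,0],[0,0,2],0]
  ]
}}

```text
time: 1.15
tcp_pos: [0.3872, -0.2958, 0.2201]
ee_rot: [-2.136, 2.304, 0.0]
force: [0.2, -0.7, -0.8]
finger_gap: 1.0
```

```bash
python3 plan.py .47 .05 .2 -94.5 9 .422 .3015 .15 -94.5 8
```

```text
now [ 0.3872 -0.2958  0.2201] yaw -94.3 z [-0.  0. -1.] gap 1.0 t 1.15 tip 0.025 q [-0.81 -0.03  1.63  0.    1.54  0.84]
dist 0.356 dyaw -0.2
[-0.975, -0.157, 0.056, 0.02]
[-0.975, -0.156, 0.056, 0.02]
[-0.975, -0.156, 0.056, 0.02]
[-0.975, -0.156, 0.056, 0.02]
[-0.975, -0.155, 0.056, 0.02]
[-0.975, -0.155, 0.056, 0.02]
[-0.975, -0.155, 0.056, 0.02]
[-0.975, -0.154, 0.056, 0.02]
[-0.975, -0.154, 0.056, 0.02]
dist 0.261 dyaw 0.0
[-0.772, 0.211, 0.156, -0.0]
[-0.772, 0.211, 0.156, -0.0]
[-0.772, 0.211, 0.156, -0.0]
[-0.772, 0.211, 0.156, -0.0]
[-0.772, 0.211, 0.156, -0.0]
[-0.772, 0.211, 0.156, -0.0]
[-0.772, 0.211, 0.156, -0.0]
[-0.772, 0.211, 0.156, -0.0]
```

{"op": "servo_tool", "data": {
  "motion": [
    [[-0.85,-0.15,0.05],[0,0,0],0],
    [[-0.85,-0.15,0.05],[0,0,0],0],
    [[-0.85,-0.15,0.05],[0,0,0],0],
    [[-0.85,-0.15,0.05],[0,0,0],0],
    [[-0.85,-0.15,0.05],[0,0,0],0],
    [[-0.85,-0.15,0.05],[0,0,0],0],
    [[-0.85,-0.15,0.05],[0,0,0],0],
    [[-0.85,-0.1,0.05],[0,0,0],0],
    [[-0.85,0,0.05],[0,0,0],0],
    [[-0.85,0.2,0.05],[0,0,0],0]
  ]
}}

```text
time: 2.15
tcp_pos: [0.4498, 0.0405, 0.1999]
ee_rot: [2.137, -2.302, -0.001]
force: [-0.5, 1.1, 0.2]
finger_gap: 1.004
```

```bash
python3 plan.py .422 .3015 .15 -94.5 8
```

```text
now [0.4498 0.0405 0.1999] yaw -94.3 z [-0.  0. -1.] gap 1.004 t 2.15 tip 0.025 q [-0.08 -0.1   1.74  0.    1.51  1.56]
dist 0.267 dyaw -0.2
[-0.807, 0.147, 0.156, 0.03]
[-0.807, 0.148, 0.156, 0.03]
[-0.807, 0.148, 0.156, 0.03]
[-0.807, 0.148, 0.156, 0.03]
[-0.806, 0.149, 0.156, 0.03]
[-0.806, 0.149, 0.156, 0.03]
[-0.806, 0.15, 0.156, 0.03]
[-0.806, 0.15, 0.156, 0.03]
```

{"op": "servo_tool", "data": {
  "motion": [
    [[-0.8,0.15,0.15],[0,0,0],0],
    [[-0.8,0.15,0.15],[0,0,0],0],
    [[-0.8,0.15,0.15],[0,0,0],0],
    [[-0.8,0.15,0.15],[0,0,0],0],
    [[-0.8,0.15,0.15],[0,0,0],0],
    [[-0.8,0.15,0.15],[0,0,0],0],
    [[-0.8,0.15,0.15],[0,0,0],0],
    [[-0.8,0.15,0.15],[0,0,0],0],
    [[0,0,0],[0,0,0],0]
  ]
}}

```text
time: 3.05
tcp_pos: [0.4197, 0.3007, 0.1511]
ee_rot: [2.14, -2.299, -0.002]
force: [0.4, -0.5, -0.2]
finger_gap: 0.998
```

```bash
python3 plan.py; python3 -c "
from h import *
d=snap('wrist','w1')
for p in [(.422,.3015,.022),(.422,.3015,.006)]: print(proj(d,p))"
```

```text
now [0.4197 0.3007 0.1511] yaw -94.1 z [-0.002  0.    -1.   ] gap 0.998 t 3.05 tip 0.025 q [0.47 0.06 1.67 0.   1.41 2.11]
(np.float64(317.4340416617653), np.float64(221.8582298502398))
(np.float64(317.539270154546), np.float64(216.7552215872368))
```

View pics/w1.png

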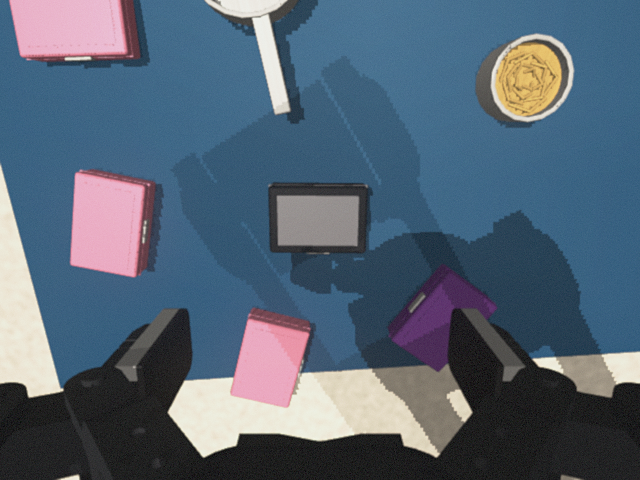

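```bash
python3 -c "
from h import *
d=load('w1');crop(d,250,170,140,100,5,'w1c')"
```

```text
(no output)
```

View pics/w1c.png

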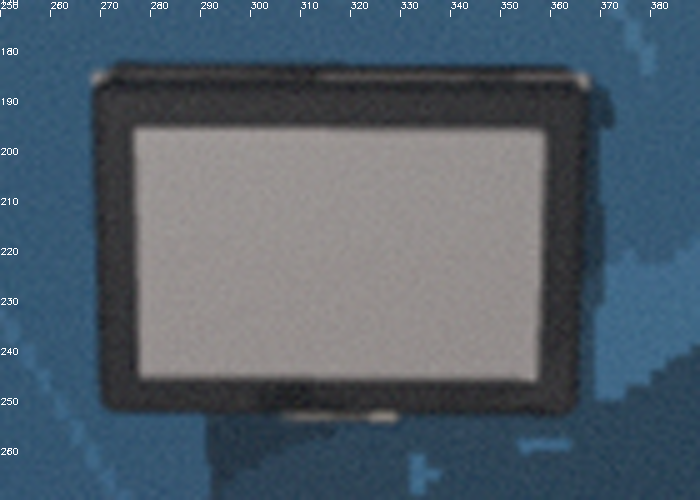

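```bash
python3 -c "
from h import *
d=load('w1');t=load('top0')
f=lambda x,y:((x+.5)/5-.5+250,(y+.5)/5-.5+170)
P=np.array([atz(d,*f(*q),.022) for q in [(95,90),(587,88),(577,412),(103,412)]]);print(P.round(4),P.mean(0))
Q=np.array([atz(d,*f(*q),.022) for q in [(133,127),(547,130),(538,381),(138,379)]]);print(Q.mean(0),np.degrees(np.arctan2(*(Q[1]-Q[0]+Q[2]-Q[3])[[1,0]])),np.degrees(np.arctan2(*(P[1]-P[0]+P[2]-P[3])[[1,0]])))
print(tri([(d,*f(339,254)),(t,140+408/5-.4,200+483/5-.4)]))
"; python3 plan.py .421 .3015 .03 -94 6
```

```text
[[0.4473 0.3319 0.022 ]
 [0.443  0.2673 0.022 ]
 [0.3986 0.2705 0.022 ]
 [0.4031 0.3353 0.022 ]] [0.42301264 0.30125133 0.022     ]
[0.42269141 0.30147091 0.022     ] -94.36750404141985 -93.8923620896067
[0.42237943 0.30168547 0.01982544]
now [0.4201 0.2992 0.1515] yaw -94.1 z [-0.001 -0.    -1.   ] gap 0.999 t 3.1 tip 0.025 q [0.47 0.06 1.68 0.   1.41 2.11]
dist 0.122 dyaw 0.1
[-0.01, -0.003, 0.506, -0.02]
[-0.01, -0.003, 0.506, -0.02]
[-0.01, -0.003, 0.506, -0.02]
[-0.01, -0.003, 0.506, -0.02]
[-0.01, -0.003, 0.506, -0.02]
[-0.01, -0.003, 0.506, -0.02]
```

{"op": "servo_tool", "data": {
  "motion": [
    [[-0.05,-0.06,0.5],[0,0,0],0],
    [[0,0,0.5],[0,0,0],0],
    [[0,0,0.5],[0,0,0],0],
    [[0,0,0.5],[0,0,0],0],
    [[0,0,0.5],[0,0,0],0],
    [[0,0,0.5],[0,0,0],0],
    [[0,0,0],[0,0,0],0]
  ],
  "squeeze": 30
}}

```text
time: 3.8
tcp_pos: [0.4224, 0.2984, 0.0303]
ee_rot: [2.134, -2.301, -0.001]
force: [-0.4, 0.6, 0.2]
finger_gap: 1.0
```

{"op": "servo_tool", "data": {
  "motion": [
    [[0,0,0],[0,0,0],0.4],
    [[0,0,0],[0,0,0],0.4],
    [[0,0,0],[0,0,0],0.4],
    [[0,0,0],[0,0,0],0.4],
    [[0,0,0],[0,0,0],0.4],
    [[0,0,0],[0,0,0],0.4]
  ],
  "squeeze": 30
}}

```text
time: 4.4
tcp_pos: [0.4234, 0.2999, 0.0325]
ee_rot: [-2.137, 2.302, 0.0]
force: [-0.0, -0.4, -0.8]
finger_gap: 0.598
```

```bash
python3 plan.py; python3 -c "
from h import *
d=snap('wrist','w2');d=snap('scene','s2');crop(d,370,170,150,110,5,'s2c')"
```

```text
now [0.4234 0.2999 0.0325] yaw -94.3 z [ 0.  0. -1.] gap 0.598 t 4.4 tip 0.025 q [0.47 0.18 1.81 0.   1.16 2.11]
```

View pics/w2.png

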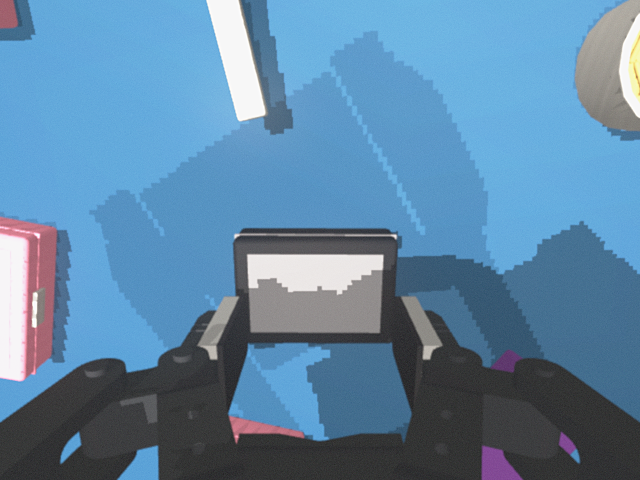

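View pics/s2c.png

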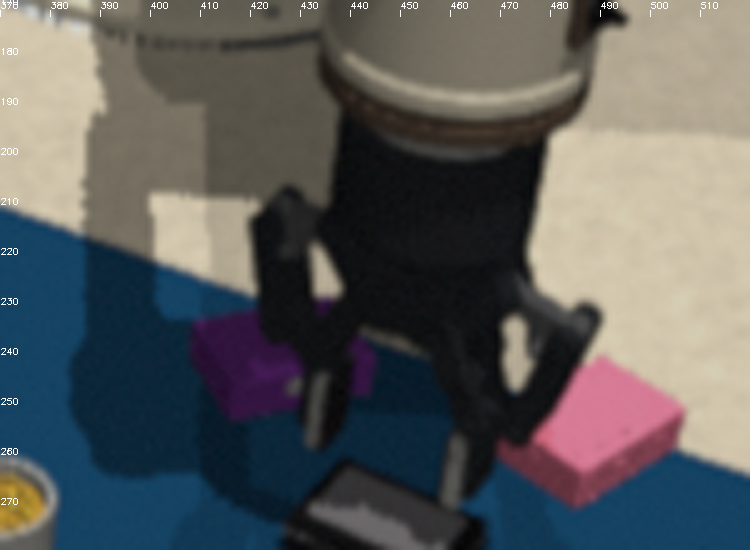

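```bash
python3 -c "
from h import *
d=load('s2');w=load('w2')
for y in(-.033,.033):
  for z in (.0075,.03): print(np.round(proj(d,(.4234-.075*y,.30+y,z)),1),np.round(proj(w,(.4234-.075*y,.30+y,z)),1))
print('case c',proj(d,(.4227,.3014,.022)),proj(w,(.4227,.3014,.022)))
for u,v in[(228,345),(415,345),(240,300),(318,292)]: print(u,v,dep(w,u,v).round(4))
crop(d,390,230,100,75,8,'s2d')
"
```

```text
[429.8 271.7] [393.1 269.8]
[430.9 263.3] [402.6 289. ]
[461.3 282.2] [244.8 290.5]
[462.8 273.8] [235.2 312. ]
case c (np.float64(447.0112227527133), np.float64(271.5553722862363)) (np.float64(315.0327325490859), np.float64(294.5544091789304))
228 345 [0.4328 0.3244 0.0785]
415 345 [0.4308 0.2731 0.0817]
240 300 [0.4358 0.325  0.0541]
318 292 [0.424  0.3001 0.0227]
```

View pics/s2d.png

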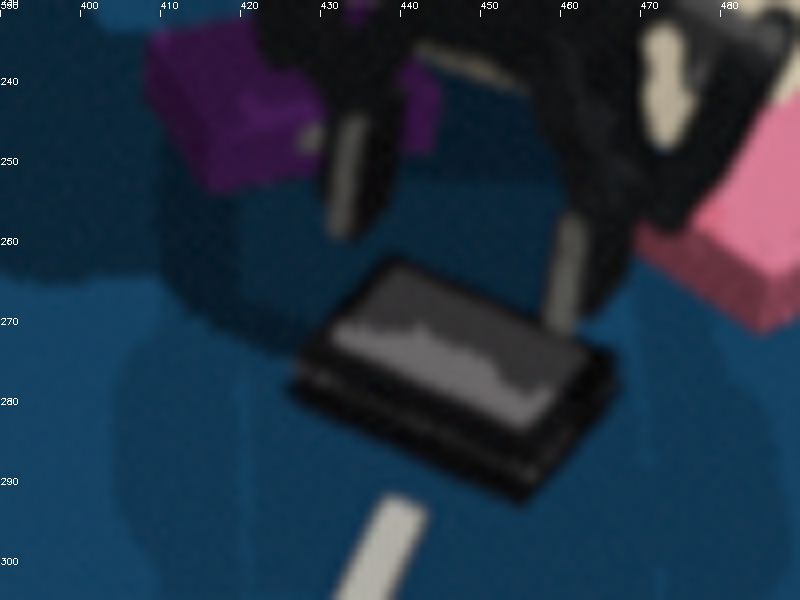

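```bash
python3 -c "
from h import *
w=load('w2')
for v in range(285,360,6):
  for u in (205,215,225,232,238,244): print(u,v,dep(w,u,v).round(3),w['pixels'][v,u],end=' | ') if u in(225,232,238) else 0
  print()
"
```

```text
225 285 [0.421 0.343 0.   ] [ 89 148 194] | 232 285 [0.422 0.34  0.001] [ 91 147 193] | 238 285 [0.429 0.332 0.023] [82 81 87] | 
225 291 [0.419 0.344 0.001] [ 89 148 194] | 232 291 [0.419 0.34  0.002] [ 91 147 194] | 238 291 [0.427 0.333 0.023] [55 54 59] | 
225 297 [0.437 0.33  0.052] [163 162 157] | 232 297 [0.436 0.328 0.052] [161 162 158] | 238 297 [0.436 0.326 0.052] [132 131 129] | 
225 303 [0.437 0.329 0.058] [169 168 163] | 232 303 [0.436 0.327 0.057] [167 166 161] | 238 303 [0.436 0.325 0.057] [53 54 60] | 
225 309 [0.436 0.328 0.061] [168 165 162] | 232 309 [0.436 0.326 0.062] [155 153 150] | 238 309 [0.436 0.324 0.062] [58 60 64] | 
225 315 [0.437 0.327 0.067] [165 162 158] | 232 315 [0.436 0.325 0.066] [54 56 61] | 238 315 [0.434 0.324 0.062] [53 57 60] | 
225 321 [0.436 0.327 0.07 ] [169 167 164] | 232 321 [0.437 0.324 0.071] [61 62 66] | 238 321 [0.432 0.325 0.062] [55 56 61] | 
225 327 [0.436 0.326 0.074] [77 78 76] | 232 327 [0.434 0.325 0.071] [48 47 55] | 238 327 [0.43  0.325 0.063] [53 53 59] | 
225 333 [0.436 0.325 0.078] [53 52 59] | 232 333 [0.433 0.325 0.072] [45 45 51] | 238 333 [0.429 0.325 0.064] [51 49 55] | 
225 339 [0.436 0.324 0.081] [52 53 59] | 232 339 [0.432 0.324 0.074] [49 49 55] | 238 339 [0.426 0.325 0.063] [51 54 58] | 
225 345 [0.434 0.324 0.081] [46 47 47] | 232 345 [0.429 0.325 0.071] [48 51 55] | 238 345 [0.425 0.325 0.064] [51 55 58] | 
225 351 [0.433 0.324 0.082] [38 40 51] | 232 351 [0.428 0.325 0.073] [43 47 49] | 238 351 [0.423 0.325 0.064] [47 50 55] | 
225 357 [0.431 0.325 0.082] [43 45 54] | 232 357 [0.426 0.325 0.074] [47 52 54] | 238 357 [0.421 0.325 0.065] [50 53 55] |
```

```bash
python3 -c "
from h import *
d=load('s2')
for z in (.01,.02,.03,.04,.05,.06): print(z,np.round(proj(d,(.436,.325,z)),1),np.round(proj(d,(.432,.274,z)),1))
import station
w=load('w2');W=w['world_to_cam'];print('cam',(-W[:3,:3].T@W[:3,3]).round(4),W[2,:3].round(3))
w=load('w1');W=w['world_to_cam'];print('cam',(-W[:3,:3].T@W[:3,3]).round(4))
w=load('wrist0');W=w['world_to_cam'];print('cam',(-W[:3,:3].T@W[:3,3]).round(4))
"; python3 plan.py
```

```text
0.01 [454.6 284.1] [431.8 273.7]
0.02 [455.2 280.4] [432.3 270. ]
0.03 [455.8 276.7] [432.8 266.3]
0.04 [456.5 272.9] [433.3 262.5]
0.05 [457.2 269. ] [433.9 258.7]
0.06 [457.8 265.1] [434.4 254.8]
cam [0.4907 0.2946 0.1865] [ 0.267 -0.019  0.964]
cam [0.4873 0.2955 0.3051]
cam [ 0.221  -0.5354  0.3737]
now [0.4233 0.2999 0.0323] yaw -94.3 z [-0.  0. -1.] gap 0.601 t 4.5 tip 0.025 q [0.47 0.18 1.81 0.   1.16 2.11]
```

{"op": "servo_tool", "data": {
  "motion": [
    [[0,0,0],[0,0,0],0],
    [[0,0,0],[0,0,0],0],
    [[-0.04,0.02,0.25],[0,0,0],0],
    [[0,0,0.25],[0,0,0],0],
    [[0,0,0],[0,0,0],0]
  ]
}}

```text
time: 5.0
tcp_pos: [0.4217, 0.301, 0.0103]
ee_rot: [2.136, -2.3, -0.001]
force: [-0.0, -0.2, -0.1]
finger_gap: 0.998
```

```bash
cat > tips.py <<'E'
from h import *
import sys
w=snap('wrist',sys.argv[1])
d=w['depth'];v,u=np.mgrid[0:480,0:640]
W=w['world_to_cam'];R=W[:3,:3];c=-R.T@W[:3,3]
D=np.stack([(u-w['cx'])/w['fx'],-(v-w['cy'])/w['fy'],-np.ones_like(u,float)],-1)*d[...,None]
P=D@R+c
cam=D
# finger pixels: close to camera, left/right lower
m=(d>.05)&(d<.16)&(v>180)
for nm,mm in(('L',m&(u<320)),('R',m&(u>=320))):
    q=P[mm]; k=np.argsort(q[:,2])[:40]; print(nm,'lowest finger',q[k].mean(0).round(4), 'n',mm.sum())
E
python3 tips.py w3; python3 plan.py; python3 -c "
from h import *
d=snap('scene','s3');crop(d,390,230,100,75,8,'s3d')"
```

```text
L lowest finger [0.4496 0.3489 0.0105] n 39137
R lowest finger [0.4446 0.2814 0.0107] n 38145
now [0.422  0.3012 0.0111] yaw -94.2 z [-0.002 -0.001 -1.   ] gap 0.996 t 5.05 tip 0.025 q [0.47 0.2  1.82 0.   1.12 2.12]
```

View pics/s3d.png

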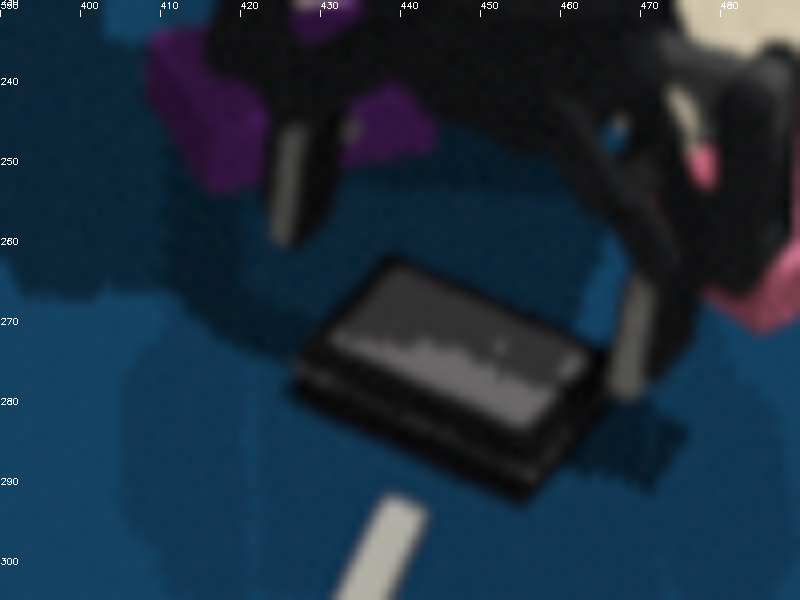

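View pics/w3.png

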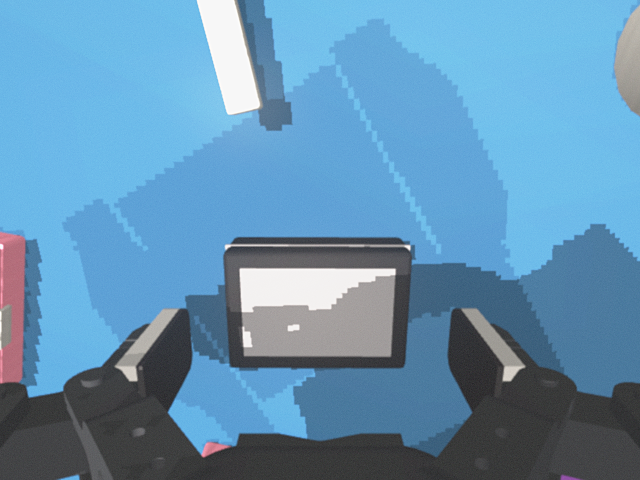

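```bash
python3 -c "
from h import *
d=load('w3')
for u,v in[(170,312),(180,313),(160,325),(468,315),(460,313),(480,325)]: print(u,v,dep(d,u,v).round(4))
s=load('s3')
for z in (.01,.02,.03,.04,.05): print(z,np.round(proj(s,(.4365,.345,z)),1),np.round(proj(s,(.43,.259,z)),1))"
```

```text
170 312 [0.4359 0.346  0.0416]
180 313 [0.436  0.3424 0.0432]
160 325 [0.4363 0.3455 0.0515]
468 315 [0.4292 0.2548 0.0438]
460 313 [0.4291 0.2567 0.0419]
480 325 [0.4287 0.2533 0.0498]
0.01 [464.  288.1] [425.5 270.5]
0.02 [464.7 284.3] [425.9 266.8]
0.03 [465.4 280.5] [426.4 263.1]
0.04 [466.1 276.7] [426.9 259.3]
0.05 [466.8 272.9] [427.4 255.5]
```

{"op": "servo_tool", "data": {
  "motion": [
    [[-0.03,-0.02,0.2],[0,0,0],0],
    [[0,0,0.2],[0,0,0],0],
    [[0,0,0.2],[0,0,0],0],
    [[0,0,0.1],[0,0,0],0],
    [[0,0,0],[0,0,0],0.1],
    [[0,0,0],[0,0,0],0.4],
    [[0,0,0],[0,0,0],0.4],
    [[0,0,0],[0,0,0],0.4],
    [[0,0,0],[0,0,0],0.4],
    [[0,0,0],[0,0,0],0.4]
  ],
  "squeeze": 30
}}

```text
time: 6.1
tcp_pos: [0.4236, 0.3027, -0.0156]
ee_rot: [-2.137, 2.302, -0.0]
force: [-0.4, 0.1, -0.3]
finger_gap: 0.764
```

```bash
python3 plan.py; python3 -c "
from h import *
d=snap('scene','s4');crop(d,390,230,100,75,8,'s4d')
w=snap('wrist','w4')"
```

```text
now [ 0.4236  0.3027 -0.0156] yaw -94.3 z [ 0.  0. -1.] gap 0.764 t 6.1 tip 0.025 q [0.47 0.24 1.84 0.   1.06 2.12]
```

View pics/s4d.png

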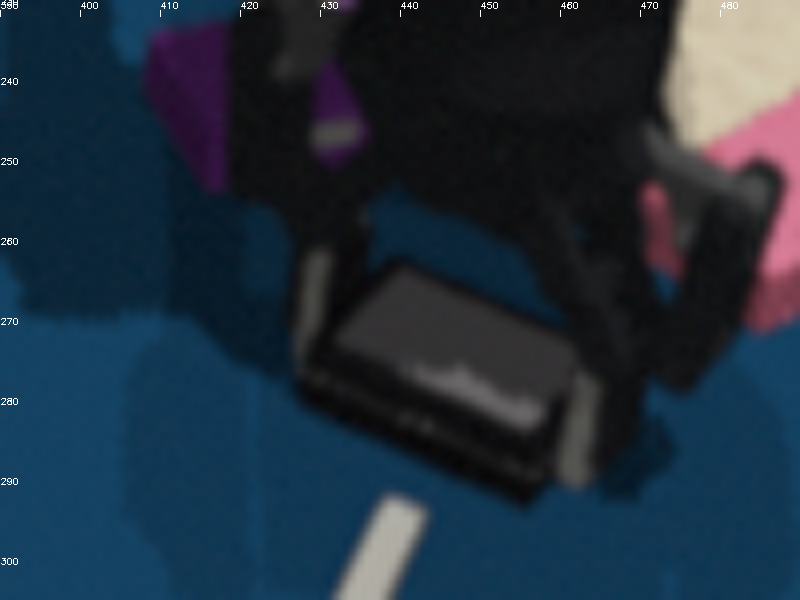

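View pics/w4.png

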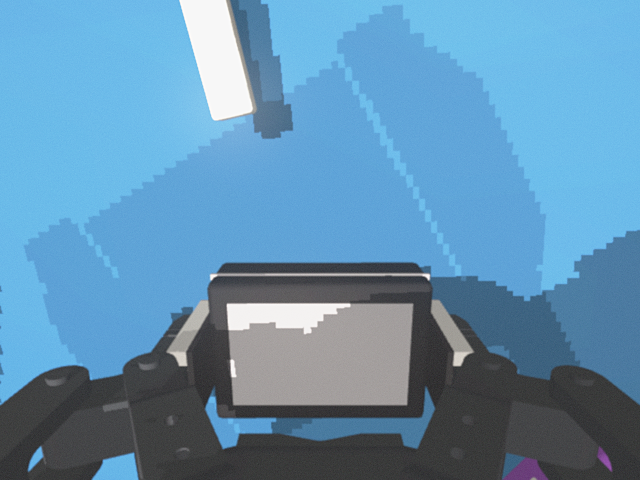

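The case is gripped (gap 0.764, about 65 mm). The fingers sit about 40 mm higher than the reported TCP suggests, so I'll go by that measurement. Lifting and carrying now.

{"op": "servo_tool", "data": {
  "motion": [
    [[0,0,-0.4],[0,0,0],0.4],
    [[0,0,-0.7],[0,0,0],0.4],
    [[0,0,-0.8],[0,0,0],0.4],
    [[0,0,0],[0,0,0],0.4]
  ]
}}

```text
time: 6.6
tcp_pos: [0.4252, 0.3036, 0.0641]
ee_rot: [-2.134, 2.298, -0.002]
force: [0.4, 0.5, -1.6]
finger_gap: 0.763
```

```bash
python3 plan.py  .6306 .0104 .062 -78 12
```

```text
now [0.4252 0.3036 0.0641] yaw -94.2 z [ 0.005  0.003 -1.   ] gap 0.763 t 6.6 tip 0.025 q [0.47 0.14 1.77 0.   1.22 2.12]
dist 0.358 dyaw 16.2
[0.577, -0.472, 0.004, -1.35]
[0.588, -0.458, 0.004, -1.35]
[0.599, -0.444, 0.004, -1.35]
[0.609, -0.43, 0.004, -1.35]
[0.619, -0.415, 0.004, -1.35]
[0.629, -0.401, 0.004, -1.35]
[0.638, -0.386, 0.004, -1.35]
[0.647, -0.37, 0.004, -1.35]
[0.656, -0.355, 0.004, -1.35]
[0.664, -0.339, 0.004, -1.35]
[0.672, -0.324, 0.004, -1.35]
[0.679, -0.308, 0.004, -1.35]
```

{"op": "servo_tool", "data": {
  "motion": [
    [[0.58,-0.47,0],[0,0,-1.6],0.4],
    [[0.59,-0.46,0],[0,0,-1.6],0.4],
    [[0.6,-0.44,0],[0,0,-1.6],0.4],
    [[0.61,-0.43,0],[0,0,-1.6],0.4],
    [[0.62,-0.41,0],[0,0,-1.6],0.4],
    [[0.63,-0.4,0],[0,0,-1.6],0.4],
    [[0.64,-0.38,0],[0,0,-1.6],0.4],
    [[0.65,-0.36,0],[0,0,-1.6],0.4],
    [[0.66,-0.35,0],[0,0,-1.7],0.4],
    [[0.66,-0.33,0],[0,0,-1.7],0.4]
  ]
}}

```text
time: 7.6
tcp_pos: [0.5981, 0.0599, 0.0595]
ee_rot: [2.441, -1.977, -0.001]
force: [0.8, 0.9, -1.8]
finger_gap: 0.768
```

```bash
python3 plan.py  .6306 .0104 .062 -78 3
```

```text
now [0.5981 0.0599 0.0595] yaw -78.0 z [-0.001  0.    -1.   ] gap 0.768 t 7.6 tip 0.025 q [-0.03  0.31  1.58  0.    1.25  1.33]
dist 0.059 dyaw -0.0
[0.46, -0.179, -0.021, 0.0]
[0.46, -0.179, -0.021, 0.0]
[0.46, -0.179, -0.021, 0.0]
```

{"op": "servo_tool", "data": {
  "motion": [
    [[0.46,-0.18,0],[0,0,0],0.4],
    [[0.46,-0.18,0],[0,0,0],0.4],
    [[0.46,-0.18,0],[0,0,0],0.4],
    [[0,0,0],[0,0,0],0.4],
    [[0,0,0],[0,0,0],0.4]
  ]
}}

```text
time: 8.1
tcp_pos: [0.6303, 0.0114, 0.06]
ee_rot: [2.44, -1.979, -0.001]
force: [0.5, 0.5, -1.2]
finger_gap: 0.765
```

```bash
python3 plan.py  .6306 .0104 .062 -78 3; python3 -c "
from h import *
w=snap('wrist','w5');t=snap('top','t5');crop(t,310,170,100,75,8,'t5c')"
```

```text
now [0.6303 0.0114 0.06  ] yaw -78.1 z [-0.  0. -1.] gap 0.765 t 8.1 tip 0.025 q [-0.1   0.36  1.51  0.    1.27  1.26]
dist 0.002 dyaw 0.1
[0.008, -0.001, -0.017, -0.03]
[0.008, -0.001, -0.017, -0.03]
[0.008, -0.001, -0.017, -0.03]
```

View pics/w5.png

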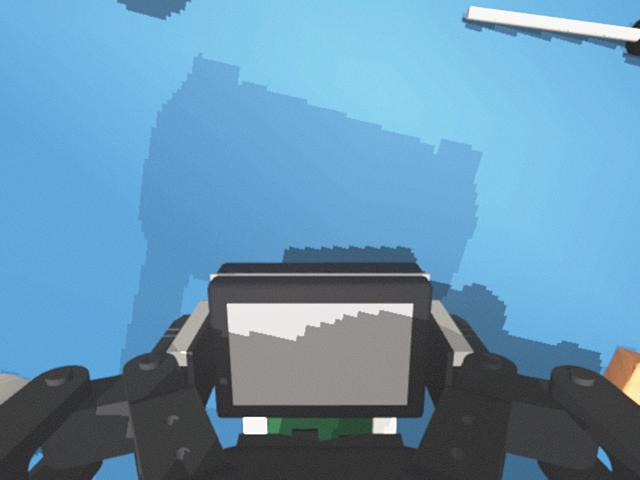

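View pics/t5c.png

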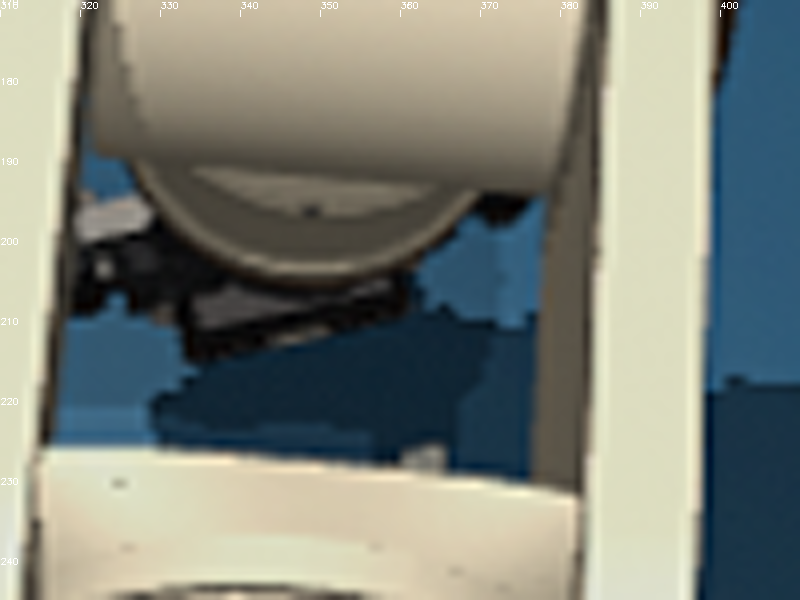

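{"op": "servo_tool", "data": {
  "motion": [
    [[0,0,0.6],[0,0,0],0.4],
    [[0,0,0.6],[0,0,0],0.4],
    [[0,0,0.4],[0,0,0],0.4],
    [[0,0,0.2],[0,0,0],0.4],
    [[0,0,0.06],[0,0,0],0.4],
    [[0,0,0],[0,0,0],0.4],
    [[0,0,0],[0,0,0],0.4]
  ]
}}

```text
time: 8.9
tcp_pos: [0.6309, 0.0115, -0.0132]
ee_rot: [-2.44, 1.978, -0.002]
force: [0.9, 0.4, -2.3]
finger_gap: 0.766
```

```bash
python3 plan.py
```

```text
now [ 0.6309  0.0115 -0.0132] yaw -78.1 z [ 0.001 -0.    -1.   ] gap 0.766 t 8.9 tip 0.025 q [-0.1   0.44  1.57  0.    1.14  1.26]
```

{"op": "servo_tool", "data": {
  "motion": [
    [[0,0,0.04],[0,0,0],0.4],
    [[0,0,0.02],[0,0,0],0.4],
    [[0,0,0],[0,0,0],0.4],
    [[0,0,0],[0,0,0],0.2],
    [[0,0,0],[0,0,0],0.1],
    [[0,0,0],[0,0,0],0],
    [[0,0,-0.3],[0,0,0],0],
    [[0,0,-0.6],[0,0,0],0],
    [[0,0,-0.9],[0,0,0],0],
    [[0,0,-0.9],[0,0,0],0]
  ]
}}

```text
time: 9.9
tcp_pos: [0.6301, 0.0115, 0.0934]
ee_rot: [2.44, -1.978, -0.0]
force: [1.1, -0.7, 0.2]
finger_gap: 1.0
```

```bash
python3 plan.py .52 -.25 .2 -78 12; python3 -c "
from h import *
w=snap('wrist','w6')"
```

```text
now [0.6301 0.0115 0.0934] yaw -78.1 z [-0.  0. -1.] gap 1.0 t 9.9 tip 0.025 q [-0.1   0.33  1.47  0.    1.34  1.26]
dist 0.303 dyaw 0.1
[0.486, 0.337, -0.222, -0.0]
[0.486, 0.337, -0.222, -0.0]
[0.486, 0.337, -0.222, -0.0]
[0.486, 0.337, -0.222, -0.0]
[0.485, 0.337, -0.222, -0.0]
[0.485, 0.337, -0.222, -0.0]
[0.485, 0.337, -0.222, -0.0]
[0.485, 0.337, -0.222, -0.0]
[0.485, 0.337, -0.222, -0.0]
[0.485, 0.337, -0.222, -0.0]
[0.485, 0.338, -0.222, -0.0]
[0.485, 0.338, -0.222, -0.0]
```

View pics/w6.png

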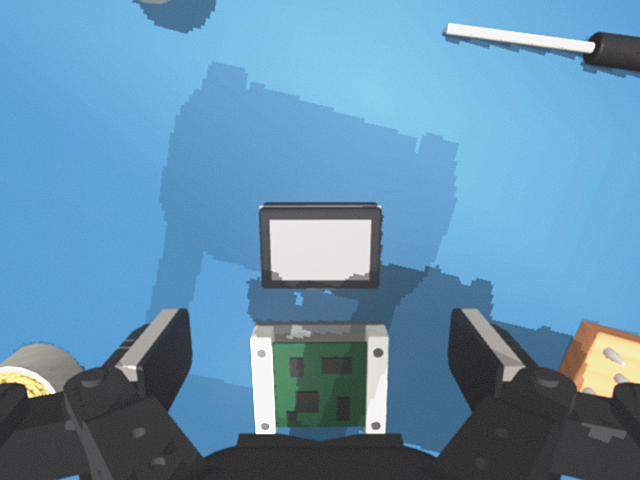

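```bash
python3 -c "
from h import *
w=load('w6')
C=np.array([atz(w,*q,.022) for q in[(261,208),(382,207),(379.5,287.5),(263,288)]]);print(C.round(4),C.mean(0).round(4))
Hh=np.array([atz(w,*q,.022) for q in[(251,324),(388,324),(387,433),(253,433)]]);print(Hh.round(4),Hh.mean(0))
print('h yaw',np.degrees(np.arctan2(-(Hh[0]-Hh[1])[0],(Hh[0]-Hh[1])[1])),'case',np.degrees(np.arctan2(-(C[0]-C[1]+C[3]-C[2])[0],(C[0]-C[1]+C[3]-C[2])[1])))
y=np.radians(11.8);m=C.mean(0);H=np.array([.5436,-.0082]);d=m[:2]-H;print('local',d@[np.cos(y),np.sin(y)],d@[-np.sin(y),np.cos(y)])
"
```

```text
[[ 0.6463  0.0464  0.022 ]
 [ 0.6603 -0.0162  0.022 ]
 [ 0.6157 -0.0261  0.022 ]
 [ 0.6018  0.0375  0.022 ]] [0.631  0.0104 0.022 ]
[[ 0.5786  0.0404  0.022 ]
 [ 0.595  -0.0363  0.022 ]
 [ 0.5233 -0.0542  0.022 ]
 [ 0.506   0.0268  0.022 ]] [ 0.55071227 -0.00584025  0.022     ]
h yaw 12.049544708720564 case 12.4163532852986
local 0.08937594616805275 0.0003333104907493326
```

```bash
python3 -c "
from h import *
w=load('w6');crop(w,240,270,160,120,5,'w6c')
for z in(0,.005,.022): print(z,[atz(w,*q,z).round(4) for q in[(251,324),(388,324)]])
print([np.round(proj(w,p),1) for p in[(.5697,.0393,.022),(.5868,-.0405,.022)]])
print(dep(w,262,330),dep(w,262,350),dep(w,262,340),dep(w,262,335),dep(w,262,326),dep(w,320,330))"
```

```text
0 [array([0.5672, 0.0419, 0.    ]), array([ 0.5851, -0.0423,  0.    ])]
0.005 [array([0.5698, 0.0415, 0.005 ]), array([ 0.5874, -0.041 ,  0.005 ])]
0.022 [array([0.5786, 0.0404, 0.022 ]), array([ 0.595 , -0.0363,  0.022 ])]
[array([250.2, 338.1]), array([391.4, 338. ])]
[0.57159076 0.03387545 0.01330558] [0.56410282 0.03130042 0.02290233] [0.57006951 0.03243901 0.02223363] [0.57212156 0.03306297 0.02022807] [0.57122811 0.03455144 0.00765233] [ 0.57577771 -0.00064521  0.00723668]
```

View pics/w6c.png

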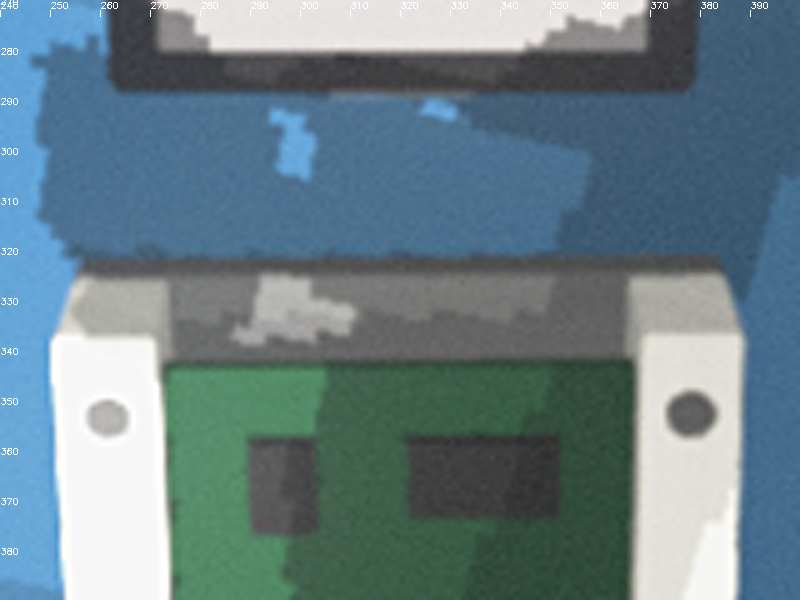

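{"op": "servo_tool", "data": {
  "motion": [
    [[0.8,0.15,0],[0,0,0],0],
    [[0.8,0.3,0],[0,0,0],0],
    [[0.8,0.3,0],[0,0,0],0],
    [[0.8,0.3,0],[0,0,0],0],
    [[0.8,0.3,0],[0,0,0],0],
    [[0.8,0.3,0],[0,0,0],0],
    [[0.8,0.3,0],[0,0,0],0],
    [[0.8,0.3,0],[0,0,0],0],
    [[0.8,0.3,0],[0,0,0],0],
    [[0.8,0.3,0],[0,0,0],0]
  ]
}}

```text
time: 10.95
tcp_pos: [0.5847, -0.3266, 0.0922]
ee_rot: [-2.44, 1.978, -0.001]
force: [0.2, -0.3, 0.2]
finger_gap: 0.998
```

```bash
python3 plan.py .5823 -.339 .09 -78 2
```

```text
now [ 0.5847 -0.3266  0.0922] yaw -78.1 z [ 0.001 -0.    -1.   ] gap 0.998 t 10.95 tip 0.025 q [-0.62  0.41  1.37  0.    1.36  0.74]
dist 0.013 dyaw 0.1
[0.146, 0.062, 0.028, -0.03]
[0.146, 0.062, 0.028, -0.03]
```

{"op": "servo_tool", "data": {
  "motion": [
    [[0.15,0.06,0],[0,0,0],0],
    [[0.15,0.06,0],[0,0,0],0],
    [[0,0,0],[0,0,0],0]
  ]
}}

```text
time: 11.25
tcp_pos: [0.5828, -0.3379, 0.0916]
ee_rot: [-2.44, 1.978, -0.0]
force: [-0.2, -0.5, -1.1]
finger_gap: 1.002
```

```bash
python3 plan.py .5823 -.339 .09 -78 2; python3 -c "
from h import *
w=snap('wrist','w7');print(proj(w,(.5826,-.339,.036)))"
```

```text
now [ 0.5828 -0.3379  0.0916] yaw -78.1 z [ 0.  0. -1.] gap 1.002 t 11.25 tip 0.025 q [-0.64  0.42  1.36  0.    1.36  0.72]
dist 0.002 dyaw 0.1
[0.013, 0.01, 0.02, -0.03]
[0.013, 0.01, 0.02, -0.03]
(np.float64(320.95034382013256), np.float64(259.6053418513299))
```

View pics/w7.png

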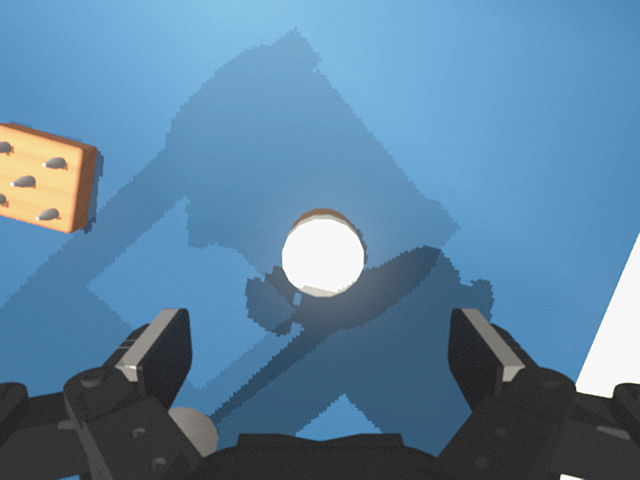

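```bash
python3 -c "
from h import *
w=load('w7');print(atz(w,323,256,.036));t=load('top0');print(tri([(w,323,256),(t,320+690/4-.4,195+119/4-.4)]))"; python3 plan.py .5835 -.3395 -.004 -78.1 4
```

```text
[ 0.58470265 -0.33961731  0.036     ]
[ 0.58320114 -0.34006795  0.03130583]
now [ 0.583  -0.3373  0.0916] yaw -78.0 z [ 0.  0. -1.] gap 1.0 t 11.3 tip 0.025 q [-0.64  0.42  1.36  0.    1.36  0.72]
dist 0.096 dyaw -0.1
[0.014, -0.0, 0.598, 0.02]
[0.014, -0.0, 0.598, 0.02]
[0.014, -0.0, 0.598, 0.02]
[0.014, -0.0, 0.598, 0.02]
```

{"op": "servo_tool", "data": {
  "motion": [
    [[0.04,-0.02,0.6],[0,0,0],0],
    [[0,0,0.7],[0,0,0],0],
    [[0,0,0.7],[0,0,0],0],
    [[0,0,0.4],[0,0,0],0],
    [[0,0,0],[0,0,0],0.65],
    [[0,0,0],[0,0,0],0.65],
    [[0,0,0],[0,0,0],0.65],
    [[0,0,0],[0,0,0],0.65],
    [[0,0,0],[0,0,0],0.65],
    [[0,0,0],[0,0,0],0.65]
  ],
  "squeeze": 25
}}

```text
time: 12.3
tcp_pos: [0.5847, -0.3396, -0.0028]
ee_rot: [-2.44, 1.978, -0.004]
force: [-0.4, 1.8, 7.1]
finger_gap: 0.471
```

```bash
python3 plan.py .631 .0104 .08 -78.1 4;python3 -c "
from h import *
w=snap('wrist','w8')"
```

```text
now [ 0.5847 -0.3396 -0.0028] yaw -78.1 z [ 0.002 -0.001 -1.   ] gap 0.471 t 12.3 tip 0.025 q [-0.64  0.51  1.44  0.    1.2   0.72]
dist 0.363 dyaw -0.0
[-2.08, -0.736, -0.517, 0.01]
[-2.081, -0.735, -0.517, 0.01]
[-2.081, -0.735, -0.517, 0.01]
[-2.081, -0.735, -0.517, 0.01]
```

View pics/w8.png

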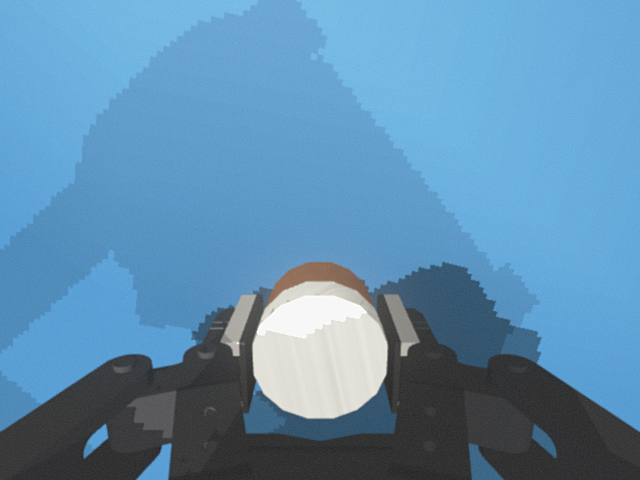

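{"op": "servo_tool", "data": {
  "motion": [
    [[0,0,-0.4],[0,0,0],0.65],
    [[0,0,-0.8],[0,0,0],0.65],
    [[0,0,-0.8],[0,0,0],0.65],
    [[-0.5,-0.2,0],[0,0,0],0.65],
    [[-0.8,-0.28,0],[0,0,0],0.65],
    [[-0.8,-0.28,0],[0,0,0],0.65],
    [[-0.8,-0.28,0],[0,0,0],0.65],
    [[-0.8,-0.28,0],[0,0,0],0.65],
    [[-0.8,-0.28,0],[0,0,0],0.65],
    [[-0.8,-0.28,0],[0,0,0],0.65]
  ]
}}

```text
time: 13.35
tcp_pos: [0.6136, -0.1145, 0.0763]
ee_rot: [-2.44, 1.978, -0.001]
force: [-0.4, 0.2, -1.1]
finger_gap: 0.465
```

```bash
python3 plan.py .631 .0104 .08 -78.1 4
```

```text
now [ 0.6136 -0.1145  0.0763] yaw -78.1 z [ 0.001 -0.    -1.   ] gap 0.465 t 13.35 tip 0.025 q [-0.31  0.33  1.51  0.    1.3   1.05]
dist 0.126 dyaw -0.0
[-0.741, -0.268, -0.023, 0.01]
[-0.741, -0.268, -0.023, 0.01]
[-0.741, -0.268, -0.023, 0.01]
[-0.741, -0.268, -0.023, 0.01]
```

{"op": "servo_tool", "data": {
  "motion": [
    [[-0.75,-0.27,0],[0,0,0],0.65],
    [[-0.75,-0.27,0],[0,0,0],0.65],
    [[-0.75,-0.27,0],[0,0,0],0.65],
    [[-0.72,-0.26,0],[0,0,0],0.65],
    [[0,0,0],[0,0,0],0.65],
    [[0,0,0.5],[0,0,0],0.65],
    [[0,0,0.4],[0,0,0],0.65],
    [[0,0,0.2],[0,0,0],0.65],
    [[0,0,0],[0,0,0],0.65]
  ]
}}

```text
time: 14.25
tcp_pos: [0.6301, 0.0086, 0.0302]
ee_rot: [2.439, -1.978, -0.003]
force: [0.2, 0.1, -1.4]
finger_gap: 0.47
```

```bash
python3 plan.py .631 .0104 .02 -78.1 4;python3 -c "
from h import *
w=snap('wrist','w9')
print(proj(w,(.631,.0104,.022)))"
```

```text
now [0.6301 0.0086 0.0302] yaw -78.1 z [-0.002  0.    -1.   ] gap 0.47 t 14.25 tip 0.025 q [-0.11  0.39  1.53  0.    1.22  1.25]
dist 0.01 dyaw -0.0
[-0.01, -0.008, 0.064, 0.0]
[-0.01, -0.008, 0.064, 0.0]
[-0.01, -0.008, 0.064, 0.0]
[-0.01, -0.008, 0.064, 0.0]
(np.float64(314.67950227310473), np.float64(291.84645638699834))
```

View pics/w9.png

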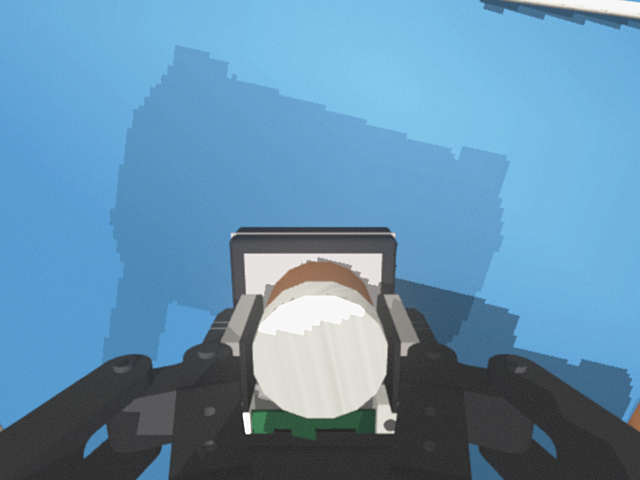

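{"op": "servo_tool", "data": {
  "motion": [
    [[-0.05,-0.02,0.12],[0,0,0],0.65],
    [[0,0,0.12],[0,0,0],0.65],
    [[0,0,0.03],[0,0,0],0.65],
    [[0,0,0],[0,0,0],0.65],
    [[0,0,0],[0,0,0],0.65]
  ]
}}

```text
time: 14.8
tcp_pos: [0.6313, 0.0109, 0.0208]
ee_rot: [-2.44, 1.978, -0.0]
force: [-0.1, -0.2, -1.2]
finger_gap: 0.467
```

```bash
python3 plan.py
```

```text
now [0.6313 0.0109 0.0208] yaw -78.1 z [ 0.  0. -1.] gap 0.467 t 14.8 tip 0.025 q [-0.1   0.4   1.54  0.    1.2   1.26]
```

{"op": "servo_tool", "data": {
  "motion": [
    [[0,0,0.03],[0,0,0],0.65],
    [[0,0,0.02],[0,0,0],0.65],
    [[0,0,0],[0,0,0],0.65]
  ]
}}

```text
time: 15.1
tcp_pos: [0.6315, 0.0109, 0.0192]
ee_rot: [-2.44, 1.978, -0.001]
force: [-3.3, 0.3, 6.0]
finger_gap: 0.467
```

Contact at 6 N, so I'll release and lift.

{"op": "servo_tool", "data": {
  "motion": [
    [[0,0,-0.02],[0,0,0],0.5],
    [[0,0,0],[0,0,0],0.4],
    [[0,0,0],[0,0,0],0.3],
    [[0,0,0],[0,0,0],0.2],
    [[0,0,-0.2],[0,0,0],0.2],
    [[0,0,-0.6],[0,0,0],0.1],
    [[0,0,-0.8],[0,0,0],0],
    [[0,0,-0.8],[0,0,0],0]
  ]
}}

```text
time: 15.9
tcp_pos: [0.6311, 0.0109, 0.117]
ee_rot: [-2.441, 1.978, 0.0]
force: [0.1, -0.3, -0.1]
finger_gap: 1.003
```

```bash
python3 plan.py .5815 .33 .11 -122 10;python3 -c "
from h import *
w=snap('wrist','w10');print(proj(w,(.631,.0104,.058)),proj(w,(.631,.0104,.022)))"
```

```text
now [0.6311 0.0109 0.117 ] yaw -78.1 z [-0.  0. -1.] gap 1.003 t 15.9 tip 0.025 q [-0.1   0.32  1.44  0.    1.38  1.26]
dist 0.323 dyaw -43.9
[-0.806, -0.044, 0.017, 4.39]
[-0.807, 0.018, 0.017, 4.39]
[-0.803, 0.08, 0.017, 4.39]
[-0.795, 0.141, 0.017, 4.39]
[-0.782, 0.202, 0.017, 4.39]
[-0.764, 0.261, 0.017, 4.39]
[-0.742, 0.319, 0.017, 4.39]
[-0.715, 0.375, 0.017, 4.39]
[-0.684, 0.428, 0.017, 4.39]
[-0.649, 0.479, 0.017, 4.39]
(np.float64(319.8503538014156), np.float64(257.0677416882838)) (np.float64(319.8402886195464), np.float64(238.82362359422328))
```

View pics/w10.png

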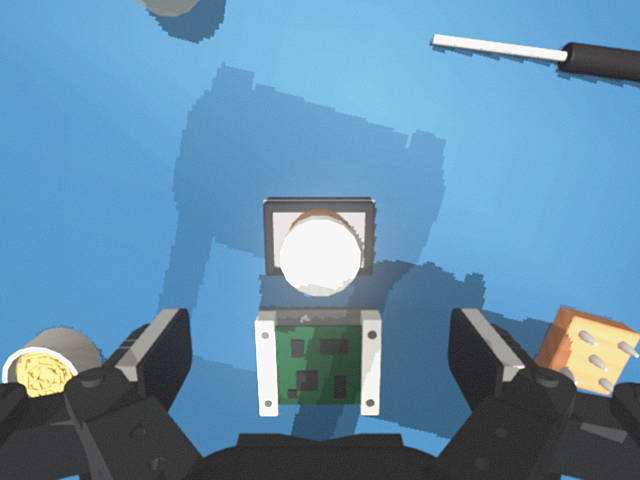

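```bash
python3 plan.py .5815 .33 .11 58 16
```

```text
now [0.6331 0.0108 0.123 ] yaw -78.1 z [ 0.007 -0.001 -1.   ] gap 1.004 t 15.95 tip 0.025 q [-0.1   0.31  1.44  0.    1.38  1.26]
dist 0.324 dyaw 136.1
[-0.505, -0.024, 0.02, -8.5]
[-0.496, -0.099, 0.02, -8.5]
[-0.475, -0.171, 0.02, -8.5]
[-0.445, -0.239, 0.02, -8.5]
[-0.405, -0.303, 0.02, -8.5]
[-0.355, -0.359, 0.02, -8.5]
[-0.298, -0.408, 0.02, -8.5]
[-0.235, -0.447, 0.02, -8.5]
[-0.166, -0.477, 0.02, -8.5]
[-0.094, -0.496, 0.02, -8.5]
[-0.019, -0.505, 0.02, -8.5]
[0.055, -0.502, 0.02, -8.5]
[0.129, -0.488, 0.02, -8.5]
[0.2, -0.464, 0.02, -8.5]
[0.266, -0.429, 0.02, -8.5]
[0.327, -0.385, 0.02, -8.5]
```

{"op": "servo_tool", "data": {
  "motion": [
    [[-0.5,-0.02,0],[0,0,-8.5],0],
    [[-0.5,-0.1,0],[0,0,-8.5],0],
    [[-0.48,-0.17,0],[0,0,-8.5],0],
    [[-0.44,-0.24,0],[0,0,-8.5],0],
    [[-0.4,-0.3,0],[0,0,-8.5],0],
    [[-0.36,-0.36,0],[0,0,-8.5],0],
    [[-0.3,-0.41,0],[0,0,-8.5],0],
    [[-0.24,-0.45,0],[0,0,-8.5],0],
    [[-0.16,-0.48,0],[0,0,-8.5],0],
    [[-0.1,-0.5,0],[0,0,-8.5],0]
  ]
}}

```text
time: 16.95
tcp_pos: [0.5987, 0.2117, 0.1159]
ee_rot: [-3.135, -0.2, -0.001]
force: [0.0, 0.6, -0.5]
finger_gap: 1.005
```

{"op": "servo_tool", "data": {
  "motion": [
    [[-0.02,-0.5,0],[0,0,-8.5],0],
    [[0.05,-0.5,0],[0,0,-8.5],0],
    [[0.13,-0.49,0],[0,0,-8.5],0],
    [[0.2,-0.46,0],[0,0,-8.5],0],
    [[0.27,-0.43,0],[0,0,-8.5],0],
    [[0.33,-0.38,0],[0,0,-8.5],0],
    [[0,0,0],[0,0,0],0],
    [[0,0,0],[0,0,0],0]
  ]
}}

```text
time: 17.75
tcp_pos: [0.5797, 0.3303, 0.1156]
ee_rot: [2.75, 1.519, 0.0]
force: [0.4, -0.6, 0.2]
finger_gap: 0.998
```

```bash
python3 plan.py .5815 .33 .11 58 2;python3 -c "
from h import *
w=snap('wrist','w11');print(proj(w,(.5815,.33,.034)))"
```

```text
now [0.5797 0.3303 0.1156] yaw 57.8 z [ 0. -0. -1.] gap 0.998 t 17.75 tip 0.025 q [ 0.4   0.39  1.35 -0.    1.4  -0.61]
dist 0.006 dyaw 0.2
[0.009, 0.021, 0.07, -0.08]
[0.009, 0.021, 0.07, -0.08]
(np.float64(321.3816897649445), np.float64(248.0711326599058))
```

View pics/w11.png

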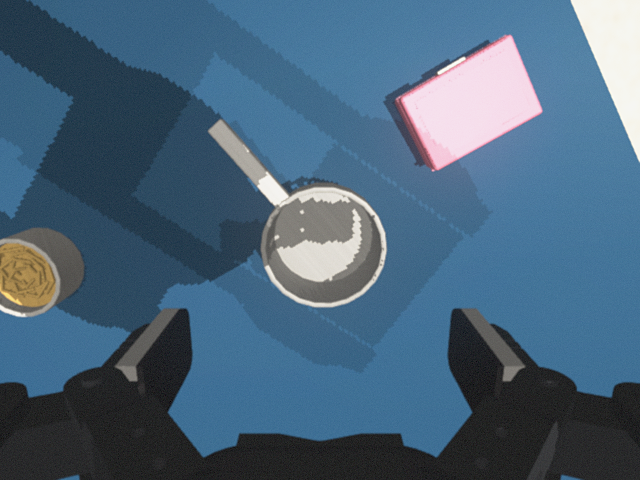

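```bash
python3 -c "
from h import *
w=load('w11');print(atz(w,324,247,.034));t=load('top0');print(tri([(w,324,247),(t,140+350/5-.4,200+145/5-.4)]))
E=[atz(w,215,127,.033),]
print(E[0],np.degrees(np.arctan2(*(E[0]-atz(w,324,247,.034))[[1,0]])))"; python3 plan.py .582 .3285 .02 57.8 4
```

```text
[0.58175206 0.33159774 0.034     ]
[0.58272419 0.33062631 0.02793321]
[0.49510218 0.31748425 0.033     ] -170.74893430710162
now [0.5798 0.3298 0.1156] yaw 57.8 z [ 0. -0. -1.] gap 1.0 t 17.8 tip 0.025 q [ 0.4   0.39  1.35 -0.    1.4  -0.61]
dist 0.096 dyaw 0.0
[0.0, 0.016, 0.598, -0.0]
[0.0, 0.016, 0.598, -0.0]
[0.0, 0.016, 0.598, -0.0]
[0.0, 0.016, 0.598, -0.0]
```

{"op": "servo_tool", "data": {
  "motion": [
    [[0.06,0.03,0.7],[0,0,0],0],
    [[0,0,0.7],[0,0,0],0],
    [[0,0,0.6],[0,0,0],0],
    [[0,0,0.3],[0,0,0],0],
    [[0,0,0],[0,0,0],0]
  ]
}}

```text
time: 18.3
tcp_pos: [0.5816, 0.3306, 0.0221]
ee_rot: [-2.75, -1.519, 0.004]
force: [-0.4, -0.2, 0.3]
finger_gap: 0.998
```

```bash
python3 plan.py;python3 -c "
from h import *
w=snap('wrist','w12')"
```

```text
now [0.5816 0.3306 0.0221] yaw 57.8 z [-0.002 -0.001 -1.   ] gap 0.998 t 18.3 tip 0.025 q [ 0.4   0.47  1.43  0.    1.24 -0.61]
```

View pics/w12.png

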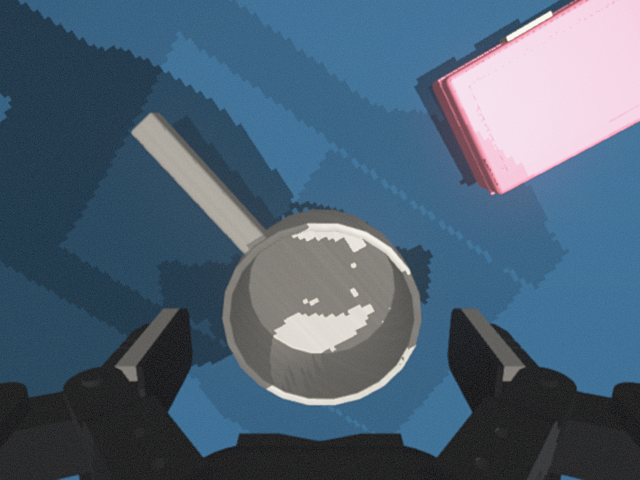

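{"op": "servo_tool", "data": {
  "motion": [
    [[0.01,0,0.3],[0,0,0],0],
    [[0,0,0.3],[0,0,0],0],
    [[0,0,0.3],[0,0,0],0],
    [[0,0,0],[0,0,0],0],
    [[0,0,0],[0,0,0],0.3],
    [[0,0,0],[0,0,0],0.3],
    [[0,0,0],[0,0,0],0.3],
    [[0,0,0],[0,0,0],0.3],
    [[0,0,0],[0,0,0],0.3]
  ],
  "squeeze": 25
}}

```text
time: 19.25
tcp_pos: [0.5823, 0.332, -0.0124]
ee_rot: [-2.748, -1.522, -0.0]
force: [0.7, -0.3, -0.6]
finger_gap: 0.84
```

```bash
python3 plan.py;python3 -c "
from h import *
w=snap('wrist','w13')"
```

```text
now [ 0.5823  0.332  -0.0124] yaw 57.9 z [ 0.  0. -1.] gap 0.84 t 19.25 tip 0.025 q [ 0.4   0.51  1.46  0.    1.18 -0.61]
```

View pics/w13.png

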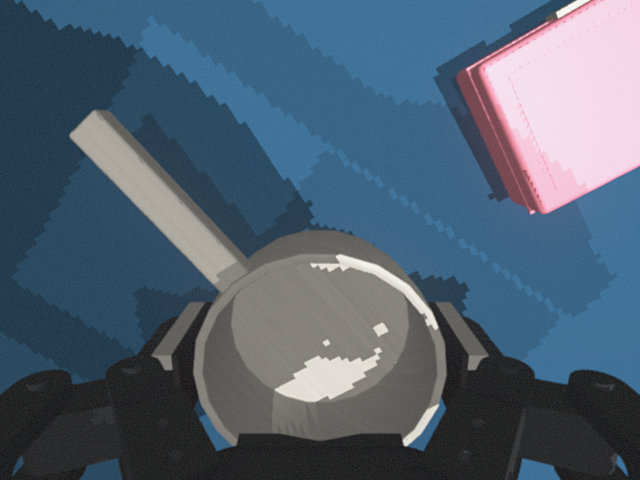

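{"op": "servo_tool", "data": {
  "motion": [
    [[0,0,-0.4],[0,0,0],0.3],
    [[0,0,-0.7],[0,0,0],0.3],
    [[0,0,-0.8],[0,0,0],0.3],
    [[0,0,0],[0,0,0],0.3]
  ]
}}

```text
time: 19.7
tcp_pos: [0.5843, 0.3329, 0.0696]
ee_rot: [2.748, 1.521, 0.012]
force: [1.1, 1.0, 0.7]
finger_gap: 0.841
```

```bash
python3 plan.py .5229 .0787 .0636 12 10
```

```text
now [0.5843 0.3329 0.0696] yaw 57.9 z [ 0.007  0.003 -1.   ] gap 0.841 t 19.7 tip 0.025 q [ 0.4   0.43  1.39  0.    1.31 -0.61]
dist 0.262 dyaw -45.9
[-0.62, 0.207, 0.015, 4.59]
[-0.601, 0.256, 0.015, 4.59]
[-0.579, 0.303, 0.015, 4.59]
[-0.553, 0.349, 0.015, 4.59]
[-0.523, 0.392, 0.015, 4.59]
[-0.49, 0.433, 0.015, 4.59]
[-0.454, 0.471, 0.015, 4.59]
[-0.415, 0.505, 0.015, 4.59]
[-0.373, 0.537, 0.015, 4.59]
[-0.329, 0.565, 0.015, 4.59]
```

{"op": "servo_tool", "data": {
  "motion": [
    [[-0.62,0.21,0],[0,0,4.6],0.3],
    [[-0.6,0.26,0],[0,0,4.6],0.3],
    [[-0.58,0.3,0],[0,0,4.6],0.3],
    [[-0.55,0.35,0],[0,0,4.6],0.3],
    [[-0.52,0.39,0],[0,0,4.6],0.3],
    [[-0.49,0.43,0],[0,0,4.6],0.3],
    [[-0.45,0.47,0],[0,0,4.6],0.3],
    [[-0.41,0.5,0],[0,0,4.6],0.3],
    [[-0.37,0.54,0],[0,0,4.6],0.3],
    [[-0.33,0.56,0],[0,0,4.6],0.3]
  ]
}}

```text
time: 20.7
tcp_pos: [0.5209, 0.0776, 0.064]
ee_rot: [-3.125, -0.322, -0.001]
force: [-0.3, 0.4, -0.3]
finger_gap: 0.84
```

{"op": "servo_tool", "data": {
  "motion": [
    [[0,0,0],[0,0,0],0.3],
    [[0,0,0],[0,0,0],0.3]
  ]
}}

```text
time: 20.9
tcp_pos: [0.5213, 0.0782, 0.064]
ee_rot: [-3.124, -0.326, -0.001]
force: [0.4, 1.3, -1.3]
finger_gap: 0.839
```

```bash
python3 plan.py .5229 .0787 -.0124 12 3;python3 -c "
from h import *
w=snap('wrist','w14')"
```

```text
now [0.5213 0.0782 0.064 ] yaw 11.9 z [ 0.001  0.    -1.   ] gap 0.839 t 20.9 tip 0.025 q [ 0.    0.16  1.76  0.    1.23 -0.21]
dist 0.076 dyaw 0.1
[0.014, -0.001, 0.637, -0.03]
[0.014, -0.001, 0.637, -0.03]
[0.014, -0.001, 0.637, -0.03]
```

View pics/w14.png

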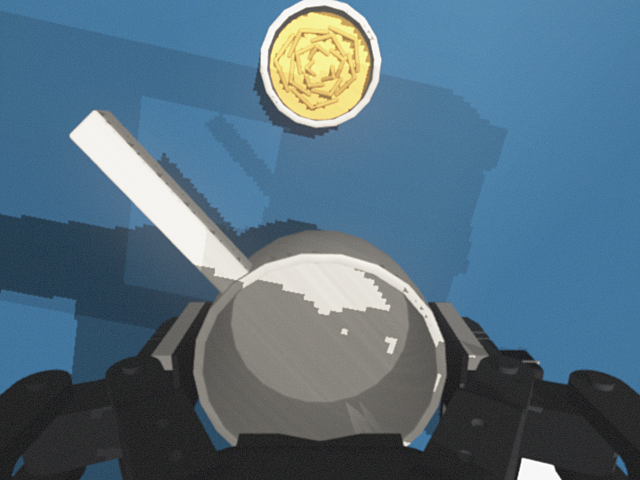

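{"op": "servo_tool", "data": {
  "motion": [
    [[0.03,0,0.6],[0,0,0],0.3],
    [[0,0,0.6],[0,0,0],0.3],
    [[0,0,0.4],[0,0,0],0.3],
    [[0,0,0.2],[0,0,0],0.3],
    [[0,0,0.08],[0,0,0],0.3],
    [[0,0,0],[0,0,0],0.3],
    [[0,0,0],[0,0,0],0.3]
  ]
}}

```text
time: 21.65
tcp_pos: [0.5228, 0.0789, -0.011]
ee_rot: [-3.124, -0.327, -0.002]
force: [-0.2, -0.7, -0.9]
finger_gap: 0.839
```

{"op": "servo_tool", "data": {
  "motion": [
    [[0,0,0.03],[0,0,0],0.3],
    [[0,0,0.02],[0,0,0],0.3],
    [[0,0,0],[0,0,0],0.3]
  ]
}}

```text
time: 21.95
tcp_pos: [0.5229, 0.0788, -0.0125]
ee_rot: [-3.125, -0.327, -0.002]
force: [-4.0, 0.4, 14.4]
finger_gap: 0.838
```

{"op": "servo_tool", "data": {
  "motion": [
    [[0,0,-0.02],[0,0,0],0.15],
    [[0,0,0],[0,0,0],0.1],
    [[0,0,0],[0,0,0],0],
    [[0,0,0],[0,0,0],0],
    [[0,0,-0.3],[0,0,0],0],
    [[0,0,-0.8],[0,0,0],0],
    [[0,0,-0.9],[0,0,0],0],
    [[0,0,-0.9],[0,0,0],0]
  ]
}}

```text
time: 22.75
tcp_pos: [0.5221, 0.0788, 0.1052]
ee_rot: [-3.124, -0.327, -0.0]
force: [0.0, -0.4, -0.2]
finger_gap: 0.999
```

```bash
python3 plan.py .4301 -.277 .12 -71 12;python3 -c "
from h import *
w=snap('wrist','w15')"
```

```text
now [0.5221 0.0788 0.1052] yaw 11.9 z [ 0.  0. -1.] gap 0.999 t 22.75 tip 0.025 q [ 0.    0.12  1.71  0.    1.31 -0.2 ]
dist 0.368 dyaw -82.9
[-0.341, 0.685, -0.031, 6.91]
[-0.256, 0.721, -0.031, 6.91]
[-0.167, 0.747, -0.031, 6.91]
[-0.076, 0.762, -0.031, 6.91]
[0.016, 0.765, -0.031, 6.91]
[0.108, 0.758, -0.031, 6.91]
[0.199, 0.739, -0.031, 6.91]
[0.286, 0.71, -0.031, 6.91]
[0.369, 0.671, -0.031, 6.91]
[0.447, 0.621, -0.031, 6.91]
[0.519, 0.563, -0.031, 6.91]
[0.583, 0.496, -0.031, 6.91]
```

View pics/w15.png

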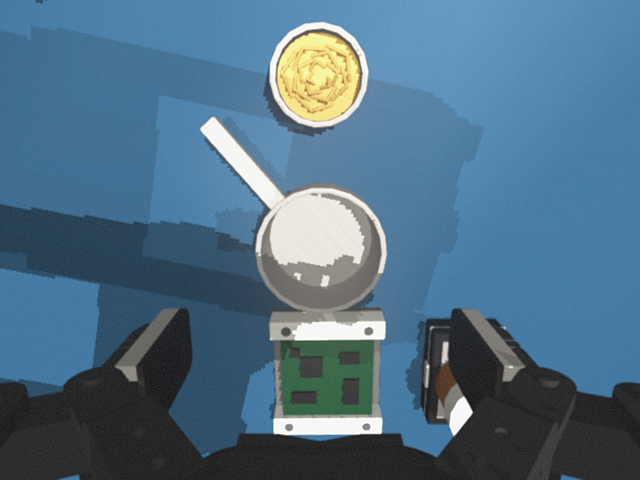

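```bash
python3 -c "
from h import *
w=load('w15');L=atz(w,321.5,248.5,.034);print('L',L, 'handle',np.degrees(np.arctan2(*(atz(w,212,126,.033)-L)[[1,0]])));T=atz(w,319,75,.028);print('T',T)
H=np.array([.5436,-.0082]);print(np.hypot(*(L[:2]-H)),np.hypot(*(L-T)[:2]))
y=np.radians(12);print((L[:2]-H)@[np.cos(y),np.sin(y)])"
```

```text
L [0.52280447 0.07980455 0.034     ] handle 142.83134797094155
T [0.50291221 0.16664641 0.028     ]
0.09042817391320011 0.08909102470555022
-0.002043925818329611
```

{"op": "servo_tool", "data": {
  "motion": [
    [[-0.34,0.68,0],[0,0,7],0],
    [[-0.26,0.72,0],[0,0,7],0],
    [[-0.17,0.75,0],[0,0,7],0],
    [[-0.08,0.76,0],[0,0,7],0],
    [[0.02,0.76,0],[0,0,7],0],
    [[0.11,0.76,0],[0,0,7],0],
    [[0.2,0.74,0],[0,0,7],0],
    [[0.28,0.71,0],[0,0,7],0],
    [[0.37,0.67,0],[0,0,7],0],
    [[0.44,0.62,0],[0,0,7],0]
  ]
}}

```text
time: 23.8
tcp_pos: [0.4427, -0.2177, 0.1037]
ee_rot: [2.743, -1.531, 0.001]
force: [0.6, -0.3, -0.5]
finger_gap: 0.997
```

```bash
python3 plan.py .4301 -.277 .11 -71 3
```

```text
now [ 0.4427 -0.2177  0.1037] yaw -58.3 z [ 0.001 -0.    -1.   ] gap 0.997 t 23.8 tip 0.025 q [-0.61  0.05  1.79  0.    1.3   0.4 ]
dist 0.061 dyaw -12.7
[0.365, 0.349, -0.052, 4.22]
[0.39, 0.321, -0.052, 4.22]
[0.412, 0.291, -0.052, 4.22]
```

Large cup is in place: 90 and 89 mm from the holder and tin centres, 2 mm off the line. On to the small cup.

{"op": "servo_tool", "data": {
  "motion": [
    [[0.36,0.35,0],[0,0,4.2],0],
    [[0.39,0.32,0],[0,0,4.2],0],
    [[0.41,0.29,0],[0,0,4.2],0],
    [[0,0,0],[0,0,0],0]
  ]
}}

```text
time: 24.2
tcp_pos: [0.4303, -0.2774, 0.1035]
ee_rot: [2.559, -1.822, 0.001]
force: [-0.7, 0.7, 0.6]
finger_gap: 0.999
```

```bash
python3 plan.py;python3 -c "
from h import *
w=snap('wrist','w16');print(proj(w,(.4302,-.277,.044)))"
```

```text
now [ 0.4303 -0.2774  0.1035] yaw -70.9 z [ 0.    -0.001 -1.   ] gap 0.999 t 24.2 tip 0.025 q [-0.72  0.09  1.75 -0.    1.3   0.51]
(np.float64(318.0295302640974), np.float64(256.3962664302178))
```

View pics/w16.png

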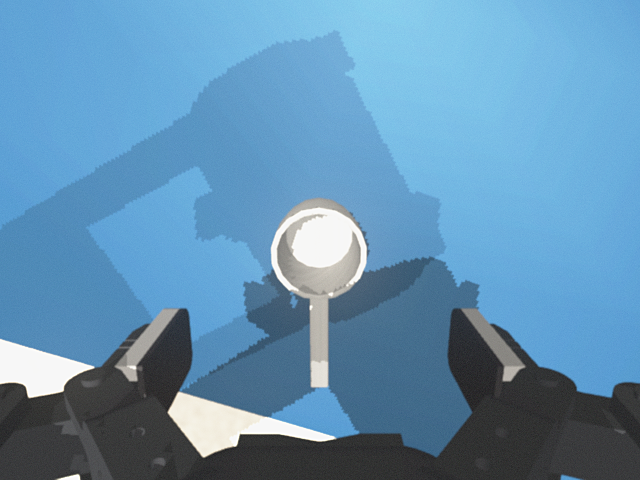

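{"op": "servo_tool", "data": {
  "motion": [
    [[0,-0.04,0.7],[0,0,0],0],
    [[0,0,0.7],[0,0,0],0],
    [[0,0,0.5],[0,0,0],0],
    [[0,0,0.28],[0,0,0],0],
    [[0,0,0],[0,0,0],0.55],
    [[0,0,0],[0,0,0],0.55],
    [[0,0,0],[0,0,0],0.55],
    [[0,0,0],[0,0,0],0.55],
    [[0,0,0],[0,0,0],0.55]
  ],
  "squeeze": 25
}}

```text
time: 25.15
tcp_pos: [0.4329, -0.2753, 0.0173]
ee_rot: [-2.563, 1.816, -0.003]
force: [-1.8, 2.4, 5.2]
finger_gap: 0.579
```

```bash
python3 plan.py;python3 -c "
from h import *
w=snap('wrist','w17');s=snap('scene','s17');crop(s,180,120,100,75,8,'s17c')"
```

```text
now [ 0.4329 -0.2753  0.0173] yaw -70.6 z [ 0.002 -0.001 -1.   ] gap 0.579 t 25.15 tip 0.025 q [-0.72  0.18  1.83  0.    1.12  0.52]
```

View pics/w17.png

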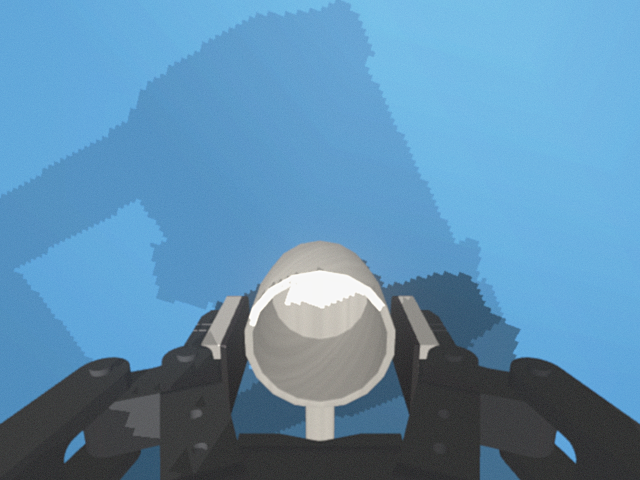

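View pics/s17c.png

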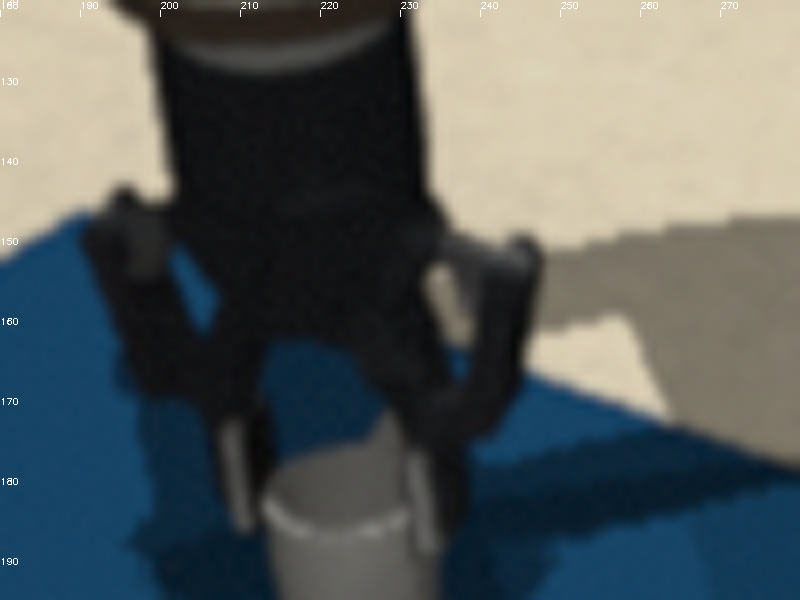

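```bash
python3 -c "
from h import *
d=load('w17')
for u,v in[(232,298),(238,300),(405,298),(412,300),(228,306)]: print(u,v,dep(d,u,v).round(4))
s=load('s17')
for z in (.02,.025,.03,.035,.04,.045): print(z,np.round(proj(s,(.4329+.033*.93*0+.011*.944+.033*-.33*-1*0,0,z)),1) if 0 else '', [np.round(proj(s,(.4329+.0104+sg*.028*.33,-.2753+.0037-sg*.028*.944,z)),1) for sg in(1,-1)])
c=np.array([.4329,-.2753]);print([np.round(proj(d,(*c,z)),1) for z in(.044,0)])
print('rim centre',atz(d,320,338,.044))
"
```

```text
232 298 [ 0.4333 -0.2445  0.0377]
238 300 [ 0.4345 -0.2467  0.0402]
405 298 [ 0.4526 -0.2988  0.0381]
412 300 [ 0.4529 -0.3011  0.0385]
228 306 [ 0.4333 -0.2445  0.0441]
0.02  [array([211.1, 189.8]), array([232.9, 192.8])]
0.025  [array([210.9, 188.1]), array([232.7, 191. ])]
0.03  [array([210.6, 186.4]), array([232.5, 189.3])]
0.035  [array([210.3, 184.6]), array([232.3, 187.5])]
0.04  [array([210.1, 182.9]), array([232. , 185.8])]
0.045  [array([209.8, 181.1]), array([231.8, 184. ])]
[array([318.6, 335.9]), array([318.8, 286.4])]
rim centre [ 0.4323425 -0.275964   0.044    ]
```

{"op": "servo_tool", "data": {
  "motion": [
    [[0,0,-0.4],[0,0,0],0.55],
    [[0,0,-0.6],[0,0,0],0.55],
    [[0,0,-0.6],[0,0,0],0.55],
    [[0,0,-0.4],[0,0,0],0.55],
    [[0,0,0],[0,0,0],0.55]
  ]
}}

```text
time: 25.75
tcp_pos: [0.4334, -0.2759, 0.0989]
ee_rot: [2.563, -1.816, 0.008]
force: [-0.2, 0.5, -1.0]
finger_gap: 0.576
```

```bash
python3 plan.py .5232 .0802 .098 -38 14;python3 -c "
from h import *
w=snap('wrist','w18')"
```

```text
now [ 0.4334 -0.2759  0.0989] yaw -70.6 z [ 0.004 -0.003 -1.   ] gap 0.576 t 25.75 tip 0.025 q [-0.72  0.09  1.75  0.    1.29  0.52]
dist 0.367 dyaw 32.6
[-0.547, -0.362, 0.002, -2.33]
[-0.532, -0.384, 0.002, -2.33]
[-0.516, -0.405, 0.002, -2.33]
[-0.499, -0.426, 0.002, -2.33]
[-0.481, -0.446, 0.002, -2.33]
[-0.462, -0.465, 0.002, -2.33]
[-0.443, -0.484, 0.002, -2.33]
[-0.423, -0.501, 0.002, -2.33]
[-0.402, -0.518, 0.002, -2.33]
[-0.381, -0.534, 0.002, -2.33]
[-0.359, -0.549, 0.002, -2.33]
[-0.336, -0.563, 0.002, -2.33]
[-0.313, -0.576, 0.002, -2.33]
[-0.289, -0.589, 0.002, -2.33]
```

View pics/w18.png

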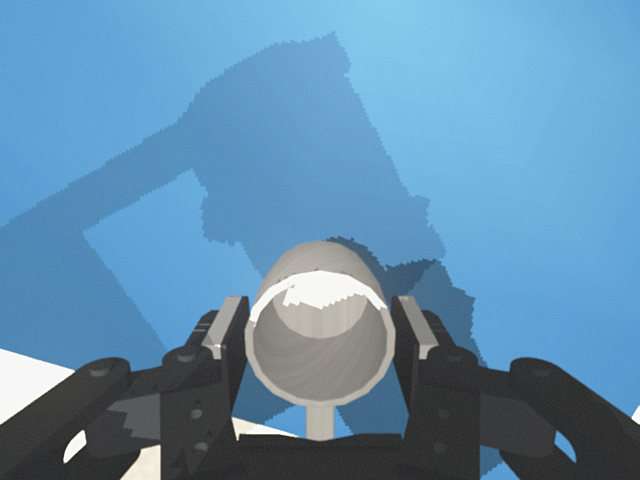

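Held firmly and upright, with no slip. Carrying it over.

{"op": "servo_tool", "data": {
  "motion": [
    [[-0.55,-0.36,0],[0,0,-2.3],0.55],
    [[-0.53,-0.38,0],[0,0,-2.3],0.55],
    [[-0.52,-0.4,0],[0,0,-2.3],0.55],
    [[-0.5,-0.42,0],[0,0,-2.3],0.55],
    [[-0.48,-0.44,0],[0,0,-2.3],0.55],
    [[-0.46,-0.46,0],[0,0,-2.3],0.55],
    [[-0.44,-0.48,0],[0,0,-2.3],0.55],
    [[-0.42,-0.5,0],[0,0,-2.3],0.55],
    [[-0.4,-0.52,0],[0,0,-2.3],0.55],
    [[-0.38,-0.53,0],[0,0,-2.3],0.55]
  ]
}}

```text
time: 26.8
tcp_pos: [0.4959, -0.0205, 0.095]
ee_rot: [2.875, -1.267, -0.001]
force: [0.7, -0.1, -0.1]
finger_gap: 0.58
```

```bash
python3 plan.py .5232 .0802 .098 -38 4
```

```text
now [ 0.4959 -0.0205  0.095 ] yaw -47.6 z [-0.001  0.    -1.   ] gap 0.58 t 26.8 tip 0.025 q [-0.2   0.07  1.79  0.    1.29  0.63]
dist 0.104 dyaw 9.6
[-0.349, -0.551, -0.018, -2.39]
[-0.326, -0.565, -0.018, -2.39]
[-0.302, -0.578, -0.018, -2.39]
[-0.278, -0.59, -0.018, -2.39]
```

{"op": "servo_tool", "data": {
  "motion": [
    [[-0.35,-0.55,0],[0,0,-2.4],0.55],
    [[-0.33,-0.56,0],[0,0,-2.4],0.55],
    [[-0.3,-0.58,0],[0,0,-2.4],0.55],
    [[-0.28,-0.59,0],[0,0,-2.4],0.55],
    [[0,0,0],[0,0,0],0.55],
    [[0,0,0],[0,0,0],0.55]
  ]
}}

```text
time: 27.4
tcp_pos: [0.5228, 0.0794, 0.095]
ee_rot: [2.97, -1.023, -0.002]
force: [0.4, -0.6, -0.4]
finger_gap: 0.579
```

```bash
python3 plan.py .5232 .0802 .07 -38 4;python3 -c "
from h import *
w=snap('wrist','w19');t=snap('scene','s19');crop(t,260,190,130,97,6,'s19c')
print(proj(t,(.5228,.0798,.034)))"
```

```text
now [0.5228 0.0794 0.095 ] yaw -38.0 z [-0.001 -0.    -1.   ] gap 0.579 t 27.4 tip 0.025 q [ 0.    0.13  1.72 -0.    1.29  0.67]
dist 0.025 dyaw 0.0
[-0.001, -0.006, 0.156, -0.0]
[-0.001, -0.006, 0.156, -0.0]
[-0.001, -0.006, 0.156, -0.0]
[-0.001, -0.006, 0.156, -0.0]
(np.float64(326.62064521545716), np.float64(255.74918095306796))
```

View pics/w19.png

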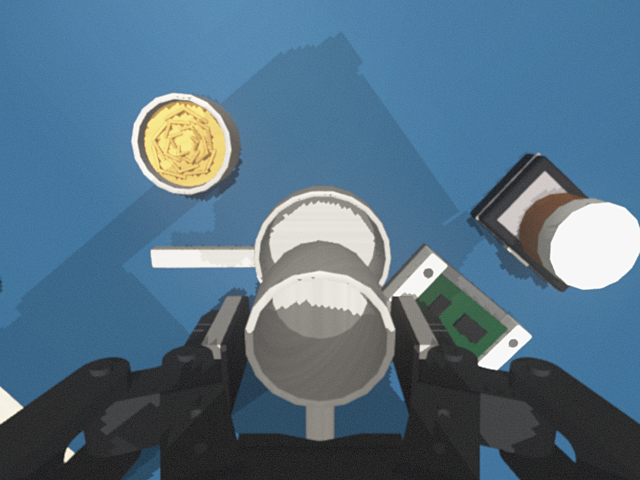

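View pics/s19c.png

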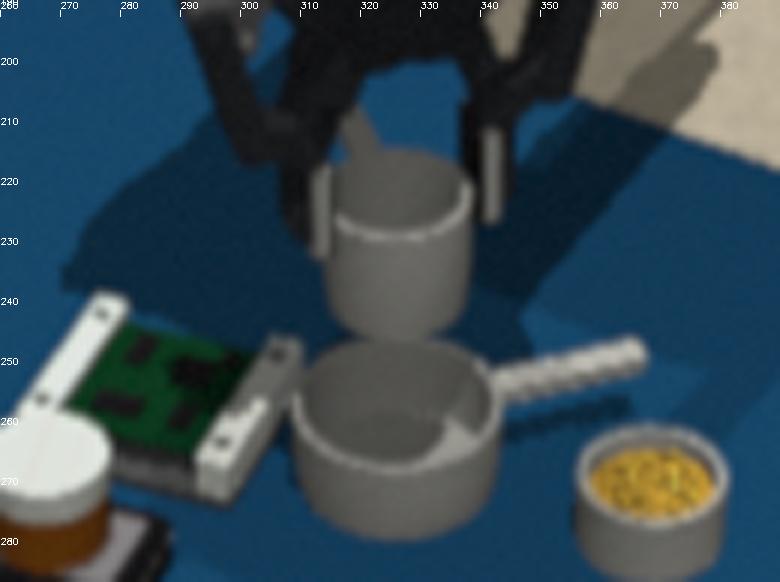

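{"op": "servo_tool", "data": {
  "motion": [
    [[0.02,0,0.3],[0,0,0],0.55],
    [[0,0,0.4],[0,0,0],0.55],
    [[0,0,0.3],[0,0,0],0.55],
    [[0,0,0],[0,0,0],0.55],
    [[0,0,0],[0,0,0],0.55]
  ]
}}

```text
time: 28.0
tcp_pos: [0.5238, 0.0783, 0.0557]
ee_rot: [2.97, -1.025, -0.001]
force: [0.2, -0.2, -0.2]
finger_gap: 0.582
```

```bash
python3 plan.py;python3 -c "
from h import *
w=snap('wrist','w20');t=snap('scene','s20');crop(t,260,190,130,97,6,'s20c')
for z in(.034,.003): print(proj(w,(.5228,.0798,z)))"
```

```text
now [0.5238 0.0783 0.0557] yaw -38.1 z [-0.001  0.    -1.   ] gap 0.582 t 28.0 tip 0.025 q [0.   0.17 1.76 0.   1.21 0.67]
(np.float64(315.181774916084), np.float64(281.3119186175212))
(np.float64(315.8743986449818), np.float64(259.3268708790901))
```

View pics/w20.png

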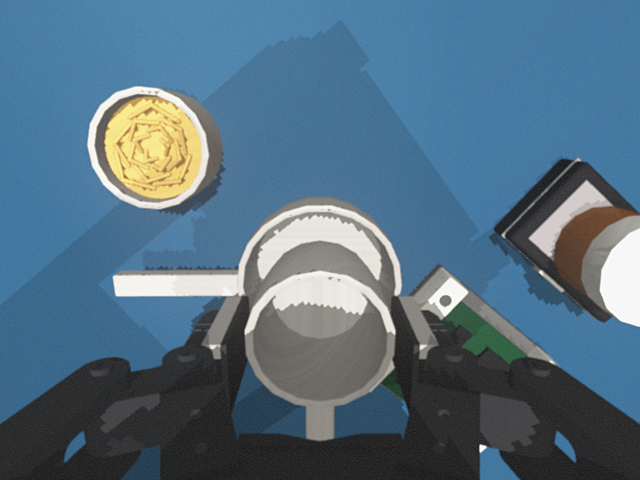

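View pics/s20c.png

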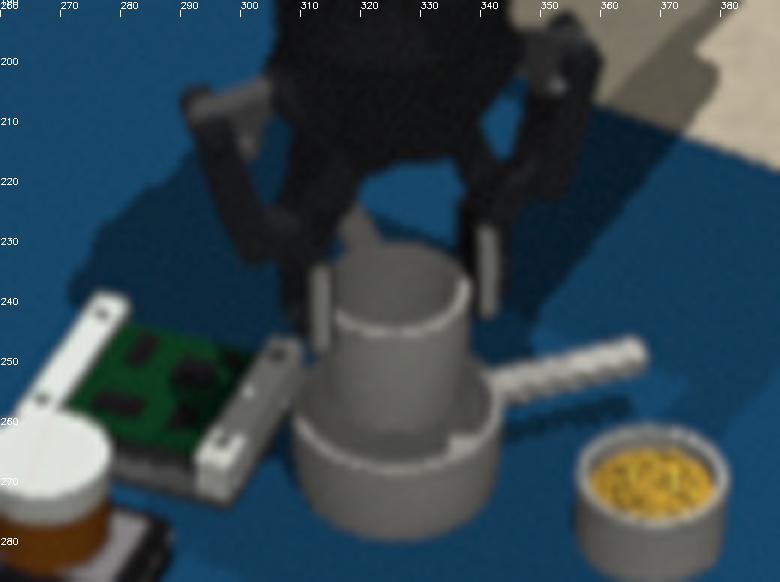

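{"op": "servo_tool", "data": {
  "motion": [
    [[0,0,0.25],[0,0,0],0.55],
    [[0,0,0.25],[0,0,0],0.55],
    [[0,0,0.2],[0,0,0],0.55],
    [[0,0,0.1],[0,0,0],0.55],
    [[0,0,0],[0,0,0],0.55],
    [[0,0,0],[0,0,0],0.55]
  ]
}}

```text
time: 28.7
tcp_pos: [0.524, 0.0786, 0.0239]
ee_rot: [-2.97, 1.024, 0.0]
force: [0.1, -0.2, -0.2]
finger_gap: 0.578
```

{"op": "servo_tool", "data": {
  "motion": [
    [[0,0,0.03],[0,0,0],0.55],
    [[0,0,0.02],[0,0,0],0.55],
    [[0,0,0],[0,0,0],0.55]
  ]
}}

```text
time: 29.0
tcp_pos: [0.5239, 0.0786, 0.0219]
ee_rot: [-2.97, 1.024, -0.0]
force: [1.0, 0.9, -1.2]
finger_gap: 0.578
```

{"op": "servo_tool", "data": {
  "motion": [
    [[0,0,0.03],[0,0,0],0.55],
    [[0,0,0],[0,0,0],0.55]
  ]
}}

```text
time: 29.2
tcp_pos: [0.5239, 0.0786, 0.0205]
ee_rot: [-2.97, 1.024, 0.0]
force: [-0.4, 0.2, -0.7]
finger_gap: 0.576
```

{"op": "servo_tool", "data": {
  "motion": [
    [[0,0,0.03],[0,0,0],0.55],
    [[0,0,0],[0,0,0],0.55]
  ]
}}

```text
time: 29.4
tcp_pos: [0.5241, 0.0787, 0.0202]
ee_rot: [-2.97, 1.024, -0.001]
force: [-6.3, 1.1, 12.3]
finger_gap: 0.582
```

```bash
python3 plan.py;python3 -c "
from h import *
w=snap('wrist','w21');t=snap('scene','s21');crop(t,260,190,130,97,6,'s21c')"
```

```text
now [0.5241 0.0787 0.0202] yaw -38.1 z [ 0.  0. -1.] gap 0.582 t 29.4 tip 0.025 q [0.   0.21 1.79 0.   1.14 0.67]
```

View pics/s21c.png

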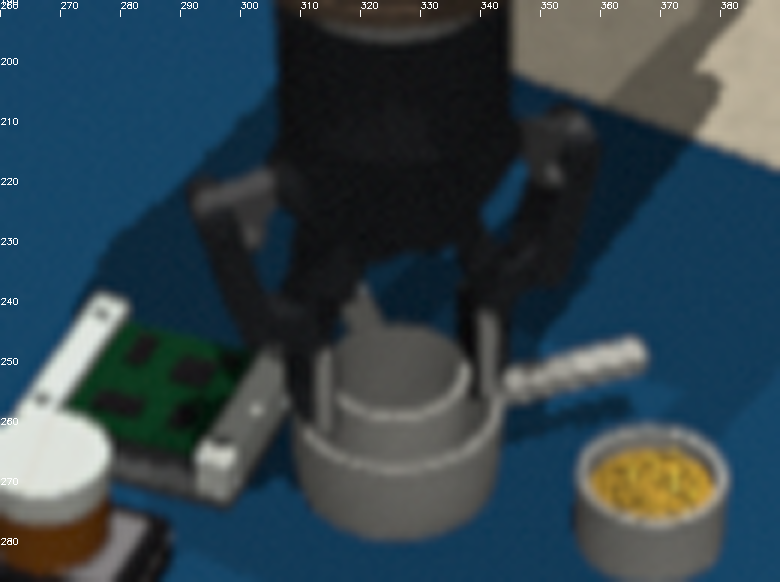

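View pics/w21.png

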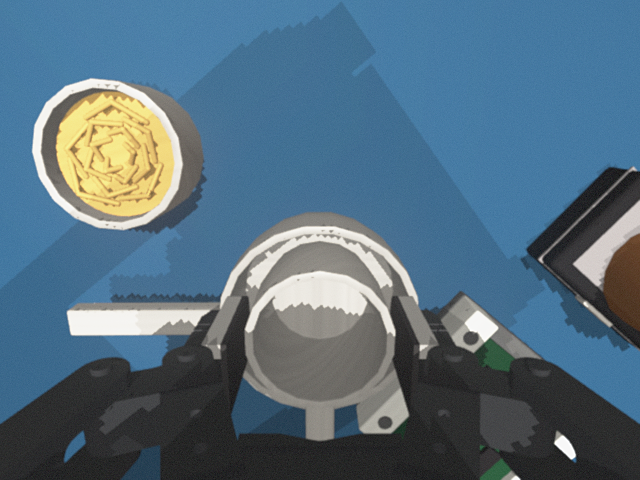

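{"op": "servo_tool", "data": {
  "motion": [
    [[0,0,-0.03],[0,0,0],0.4],
    [[0,0,0],[0,0,0],0.35],
    [[0,0,0],[0,0,0],0.3],
    [[0,0,0],[0,0,0],0.25],
    [[0,0,0],[0,0,0],0.2],
    [[0,0,-0.2],[0,0,0],0.2],
    [[0,0,-0.5],[0,0,0],0.2],
    [[0,0,-0.8],[0,0,0],0.1],
    [[0,0,-0.9],[0,0,0],0],
    [[0,0,-0.9],[0,0,0],0]
  ]
}}

```text
time: 30.5
tcp_pos: [0.5236, 0.0786, 0.1546]
ee_rot: [-2.97, 1.024, -0.0]
force: [1.9, 0.5, -0.2]
finger_gap: 0.997
```

{"op": "servo_tool", "data": {
  "motion": [
    [[0,0.4,-0.5],[0,0,0],0],
    [[0,0.5,-0.5],[0,0,0],0],
    [[0,0.5,-0.3],[0,0,0],0],
    [[0,0.4,0],[0,0,0],0],
    [[0,0,0],[0,0,0],0]
  ]
}}

```text
time: 31.0
tcp_pos: [0.4787, 0.0208, 0.2048]
ee_rot: [2.969, -1.026, 0.001]
force: [-0.0, -0.7, -0.6]
finger_gap: 1.0
```

```bash
python3 plan.py;python3 -c "
from h import *
w=snap('wrist','w22');s=snap('scene','s22');crop(s,230,200,180,135,4,'s22c');t=snap('top','t22')"
```

```text
now [0.4787 0.0208 0.2048] yaw -38.1 z [ 0. -0. -1.] gap 1.0 t 31.0 tip 0.025 q [-0.12 -0.05  1.67 -0.    1.51  0.55]
```

View pics/s22c.png

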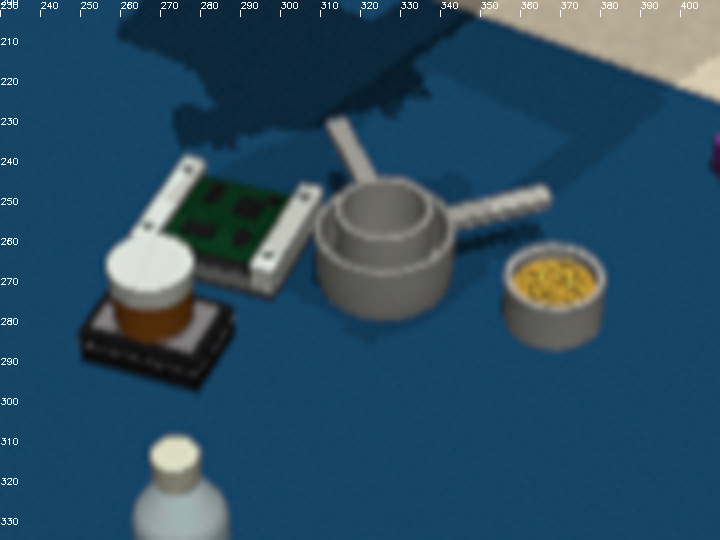

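View pics/w22.png

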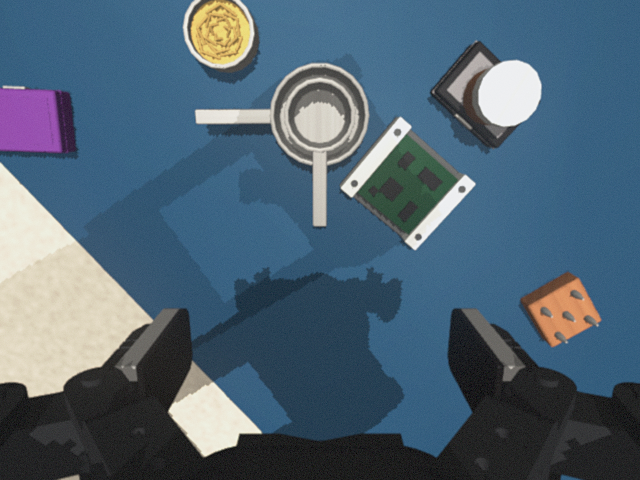

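View pics/t22.png

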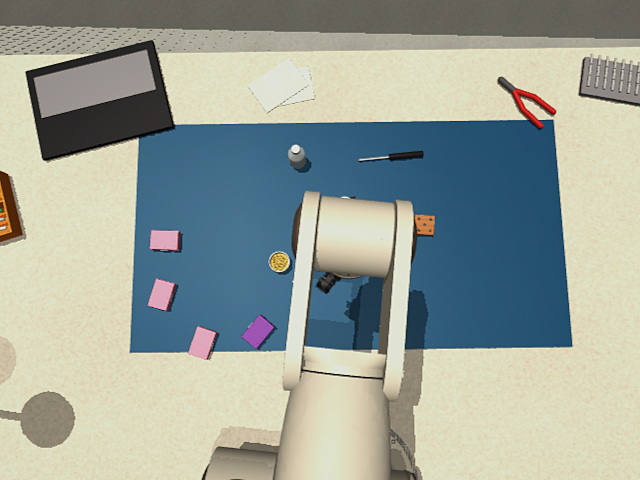

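```bash
python3 -c "
from h import *
w=load('w22');s=load('s22');crop(w,260,20,300,225,2,'w22a');crop(w,260,50,130,95,6,'w22c');crop(w,420,30,130,97,6,'w22j')"
```

```text
(no output)
```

View pics/w22c.png

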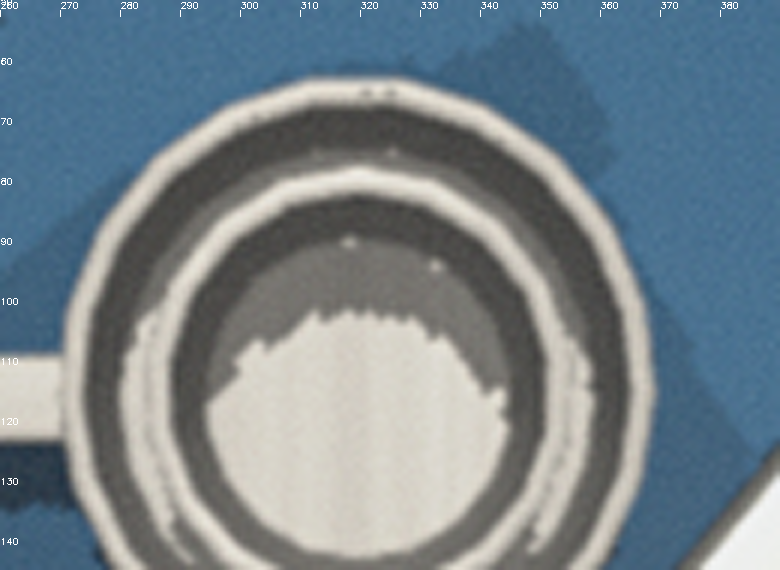

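View pics/w22j.png

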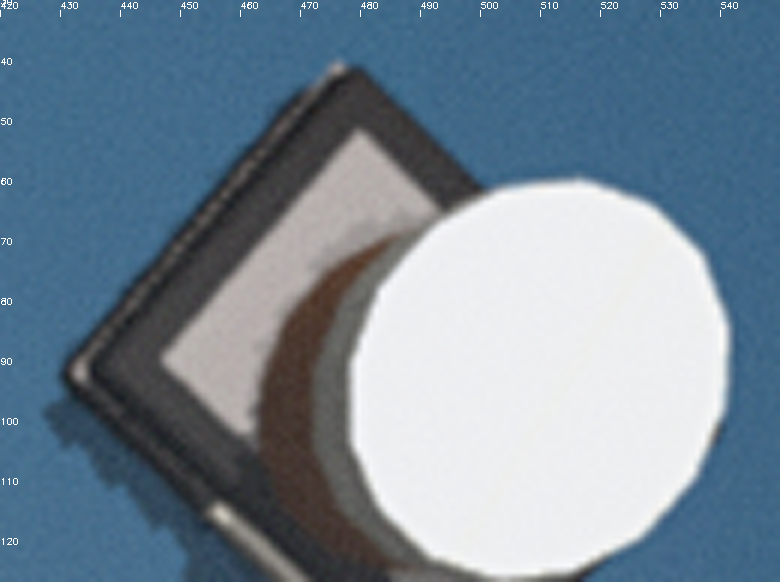

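```bash
python3 -c "
from h import *
w=load('w22');print('jar',atz(w,509.5,92.6,.058).round(4))
L=[atz(w,260+x/6-.4,50+y/6-.4,.034)[:2] for x,y in((66,390),(654,385))];S=[atz(w,260+x/6-.4,50+y/6-.4,.047)[:2] for x,y in((158,385),(562,382))];print(np.mean(L,0),np.mean(S,0))
c=[atz(w,420+x/6-.4,30+y/6-.4,.022)[:2].round(4) for x,y in((355,68),(90,365))];print(c, np.mean(c,0), 'expected far... +y edge mid', np.array([.631,.0104])+.033*np.array([-.208,.978]))
a=load('top0')['pixels'].astype(int);b=load('t22')['pixels'].astype(int);print('bottle/driver diff',np.abs(a-b)[135:175,280:430].max())"
python3 -c "
from station import workorder;print(workorder.job_done())"
```

```text
jar [0.6304 0.011  0.058 ]
[0.52348454 0.07778807] [0.52363774 0.07796521]
[array([0.6446, 0.0473]), array([0.6008, 0.0389])] [0.6227 0.0431] expected far... +y edge mid [0.624136 0.042674]
bottle/driver diff 20
the job is handed in; nothing more can be done
None
```

The bench is set up and I handed the job in at about 31 s of the 118 s limit. No verdict came back, so these are my own camera measurements:

| Item | Measured |
|---|---|
| Case | Flat behind the holder, about 89 mm from its centre (gap about 30 mm), sideways under 1 mm, square within about 0.5° |
| Jar | Upright on the case, within about 1–2 mm of its middle |
| Large cup | About 89–90 mm from both the holder and tin centres, about 2 mm off the holder's y line |
| Small cup | Nested within about 1 mm of concentric, handles about 90° apart. I felt contact at the expected floor height. |
| Screwdriver, bottle | Unchanged in the before and after top views |

- **Fingertip height:** the fingertips stood about 40 mm higher than the reported TCP and `tip_extent` implied. My first close on the case shut above it without moving it. I measured the tips in the wrist and scene images and used that offset for every grasp.
- **Height measurements:** two-view heights came out about 2–7 mm below the listed ones, so I placed things using the listed heights.
- **Holder edge:** one wrist reading of the holder's rear edge was 9 mm off because I had picked the bottom of its face. A closer crop agreed with the top view.

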